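Rack the washed cover plates and close the keeper bar

ROBOT

A 6-joint arm with a two-finger parallel gripper is mounted at the origin on the work surface. World frame = base frame: x ahead of the robot, y to its left, z up, the work surface at z = 0. Lengths are in mm, angles in rad, forces in N, time in s.
With the tool pointing down it reaches from about 350 to 775 mm from the base axis. Payload 7.3 kg.
Tool frame: the origin (TCP) lies midway between the tips of the shut fingers; the grasp point (between the pads) lies 19 mm behind it; x points along the fingers, z is the direction in which the jaws open and shut, and the axes are right-handed (so a half turn about x gives the same grasp; the last joint's range is limited). The gripper opens to 92 mm and grips with 3 to 60 N. Pads are 19 mm wide; open, the fingers measure 130 mm over their backs; the gripper's body (75 mm by 190 mm) begins 47 mm behind the grasp point.
Start: joints at [-1.331, 0.342, 1.524, -0, 1.275, -0.146], TCP at [197.581, -486.422, 226.741] pointing down, gripper open.
Joint ranges: [-2.53, 2.53], [-0.77, 2.02], [0.04, 2.7], [-1, 4.14], [0.28, 2.66], [-3.11, 3.11]. Speed limits (rad/s): [2.57, 2.57, 3.14, 3.14, 3.14, 3.14].

INTERFACE

Orientations are given as [roll, pitch, yaw] about the fixed x, y, z axes, in that order (R = Rz(yaw) Ry(pitch) Rx(roll)).
In Python, from plant import monitor, optics, close_job gives the robot as it stands.
- The arm moves only by the tool send_rows, never from a script. Its argument "commands" is a list that holds one entry, the list of rows, each a list of 5 numbers: the shift along the tool's x, y, z in m, then the turn about the tool's x in degrees, then the finger opening in m, from 0 to 0.0918. A call has 1 to 10 rows; each row shifts and turns the pose as measured when the row begins, along the tool's axes as they then stand; what a row does not reach is not made up. A row lasts 1/12 s, in which the tool goes at most 41.7 mm and 7.16 degrees, less where a joint would pass 70% of its speed; a pose out of reach is approached as far as the arm can. A call with a gripper value outside its range is refused whole. The fingers move at their own pace and stop on an object; the grip force is fixed at half the most. Time passes only in rows, so rows that do not move let the fingers close. It gives the time, the measured TCP pose, the force and the opening at its end, in the units of the state.
- monitor.get_obs(): the state, without advancing time (a new reading comes with each control period).
- optics.capture(name): name is "scene" or "top" or "wrist"; returns a dict with "color" (420x560x3 uint8, blue, green, red), "camera_matrix" (3x3 intrinsics, pixels), "camera_from_world" (4x4, takes a point from world to camera coordinates); the wrist camera has in their place "T_tool_cam" (4x4, takes a point from camera to tool coordinates, whose origin is the TCP and whose axes are the tool frame's). Camera axes: x right, y down, z forward; pixel columns grow to the right and rows downward; lengths in mm; the calibration is good to about 2 mm. A picture is of the moment at which its call begins: read the wrist's pose just before it. There is no depth.
- close_job(): hands the job in, once; it reports no verdict.
The state is a dict: "time": time; "joint_positions": joint angles; "dq": joint speeds; "tau": joint torques, N m; "tool_pos": TCP position; "tcp_rot": TCP orientation; "contact_force": force on the tool from outside, world axes, zero at the start; "moment": the same for the moment, N m; "grip_width": finger opening in mm.
Only numpy, scipy, OpenCV 4.12 (cv2) and the standard library are available. Lean on these libraries where they do the work, as an engineer would, in place of code of your own. Each camera call takes 0.05 s, during which the arm holds its last target.

TASK

Take the two washed cover plates from the sloping draining stand and stand each on edge in the rack slot that matches its width: the wide plate in the long slot, the narrow plate in the short one. Lower each one fully home before letting go, do not drop it. Then swing the rack's keeper bar over both plates until it reaches its stop, and leave the bottle, beaker and vial where they are.

Things in the scene. Friction and masses are not known exactly. Their poses are not given: they have to be found in the camera images.
- plate_wide_center (a point): centre of the wide cover plate: flat aluminium with dark flush windows, 120 mm wide (own y) x 100 mm high (own z) x 8 mm thick (own x), about 259 g. Starts in either place of the draining stand, leaning 25 degrees from vertical, top edge tilted back towards the robot; own z points up the plate to that edge; top 35 mm stand free. Symmetric: either face may go either way
- plate_narrow_center (a point): centre of the narrow cover plate: flat aluminium with dark flush windows, 80 mm wide (own y) x 100 mm high (own z) x 8 mm thick (own x), about 173 g. Starts in either place of the draining stand, leaning 25 degrees from vertical, top edge tilted back towards the robot; own z points up the plate to that edge; top 35 mm stand free. Symmetric: either face may go either way
- slot_long: fixed black channel on the rack, the longer one, for the wide plate: slot open at the top, 128 mm long (own y) x 13 mm wide (own x) inside, ends closed. Origin: centre of its underside; slot floor 6 mm above it, rounded wall tops 47 mm above it; a plate fully home has its centre 56 mm above it. The two channels are parallel, 70 mm apart; which one is nearer the post varies
- slot_short: fixed black channel on the rack, the shorter one, for the narrow plate: slot open at the top, 88 mm long (own y) x 13 mm wide (own x) inside, ends closed. Origin: centre of its underside; slot floor 6 mm above it, rounded wall tops 47 mm above it; a plate fully home has its centre 56 mm above it. The two channels are parallel, 70 mm apart; which one is nearer the post varies
- stand: fixed draining stand holding the plates: white base 120 x 310 x 10 mm, origin at the centre of its underside, own y along its length. A steel ledge carries the plates' feet (lip 8 mm high, 6 mm in front of the plate); behind each plate two 8 mm steel rods, 56 mm apart, support its lower 65 mm. Place centres are at about y = +75 and -75 mm (own frame), nothing taller than 100 mm
- rack: fixed rack: white base 220 x 160 x 12 mm, origin at the centre of its underside; the slot channels stand on it at own x = -35 and +35 mm, crossing its own x axis; the keeper's post stands at own x = -90 mm
- keeper_post (a point): point on the vertical pivot axis of the keeper bar (16 mm steel post on the rack), at the height of the bar's underside, 124 mm above the table: 6 mm above the tops of plates that are fully home
- keeper_knob (a point): mid-height of the upright black round knob near the free end of the steel keeper bar: 16 mm diameter, 30 mm high, standing on the bar (bar 10 mm high, its top 134 mm above the table, knob top 164 mm), 170 mm from the pivot axis
- keeper (a joint): angle of the horizontal keeper bar about its vertical post, rad: 0 = closed at its stop, lying along the rack's own +x axis over both slots; grows as the bar swings away clockwise seen from above, towards the rack's own -y side (up to 1.75). It starts swung out, stays where it is left and moves with about 1 N at the knob
- reagent: bystander: amber bottle, 60 mm diameter, 130 mm high, origin at the centre of its underside
- beaker: bystander: glass beaker, 70 mm diameter, 85 mm high, origin at the centre of its underside
- vial: bystander: clear vial with cap, 30 mm diameter, 60 mm high, origin at the centre of its underside
There are look-alikes about, which are no part of the job. Leave any orange look-alike of the part that bears plate_narrow_center alone. What is shaped like the part that bears plate_wide_center but purple is not meant.

How it is judged:
By the outcome, as a careful person would: the job done as asked, in the order asked, and still so for the second after the job is handed in, with the robot touching nothing.
It also fails if it takes over 67 s, if anything falls off the work surface, if the arm or the gripper's body presses on something with over 40 N, if the wrist force passes 120 N, or if a joint passes its speed limit or range.

## Working session

There is one attempt and no reset: what is moved stays moved. The work goes in short steps, Python scripts to look and compute and a tool call to move; the robot and the scene stay as the last step left them, time stands still between calls to the robot, and variables do not carry over. Pictures are saved under pics/ and viewed, and the job is handed in when it is done.

Besides the shell and the picture viewer there is one more tool, called after "Emit:" by a JSON object that holds its "api" and its "payload". send_rows: Moves the arm, as the interface text tells. Its arguments: {"type":"object","properties":{"commands":{"type":"array","items":{"type":"array","items":{"type":"array","items":{"type":"number"}}}}},"required":["commands"]}

```bash
ls; mkdir -p pics
python3 - <<'E'
from plant import monitor, optics
import cv2,json
print(monitor.get_obs())
for n in("scene","top","wrist"):
    c=optics.capture(n); cv2.imwrite(f"pics/{n}0.png",c["color"])
    print(n,{k:v.tolist() for k,v in c.items() if k!="color"})
E
```

```text
pics
{'time': 0.0, 'joint_positions': array([-1.33098253e+00,  3.42749651e-01,  1.52504146e+00, -6.64571412e-06,
        1.27541595e+00, -1.46020159e-01]), 'dq': array([ 1.18512253e-03, -1.39939154e-03, -1.84554264e-04, -1.50688391e-03,
       -7.31706769e-04, -8.80848530e-05]), 'tau': array([ 1.52295601e-03, -4.31248963e+01, -2.44218081e+01,  7.18119065e-02,
        5.59900166e-02, -1.33118510e-04]), 'tool_pos': array([ 197.48122524, -485.98399551,  226.0224718 ]), 'tcp_rot': array([2.99950876, 1.56918191, 1.81454833]), 'contact_force': array([ 0.32475299, -0.36158642,  0.03924031]), 'moment': array([ 0.02688587,  0.03509768, -0.02206695]), 'grip_width': 91.89902086749595}
scene {'camera_matrix': [[483.85186934224475, 0.0, 279.81730494441], [0.0, 483.85186934224475, 209.18197236586565], [0.0, 0.0, 1.0]], 'camera_from_world': [[-0.3606000673018588, 0.9326960870365403, 0.006752828194266052, 150.48236471666888], [0.7227569370227351, 0.2839948159519661, -0.6300550408479585, -368.6520790273296], [-0.5895676394167243, -0.22231723671172068, -0.7765211167852781, 1304.1561452368906], [0.0, 0
[... 197 characters left out ...]
 -0.9997936016230891, -0.020301125071595455, 72.05627752465792], [-0.9989680442002186, 0.0017073686252156747, -0.04538646889952967, 580.6708368052319], [0.045411762710018906, 0.020244481863200926, -0.9987632015456216, 927.8369569043879], [0.0, 0.0, 0.0, 1.0]]}
wrist {'camera_matrix': [[355.18410974149947, 0.0, 282.2582061927657], [0.0, 355.18410974149947, 210.56058379732022], [0.0, 0.0, 1.0]], 'T_tool_cam': [[0.0009241696222225899, -0.25628623122982186, 0.9666004932714038, -159.24884227312901], [-0.0004737623293562571, -0.9666009097877114, -0.2562858887001413, 68.40325118739543], [0.9999994607297357, -0.00022108726830819415, -0.0010147219595279268, 0.7322765235946438], [0.0, 0.0, 0.0, 1.0]]}
```

View pics/top0.png

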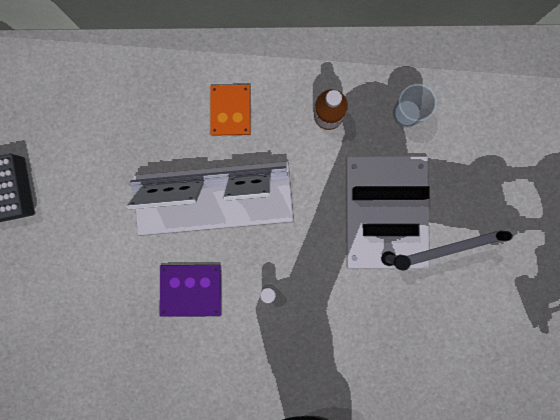

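View pics/scene0.png

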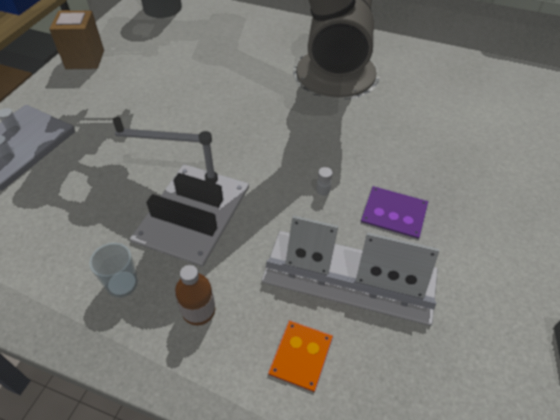

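View pics/wrist0.png

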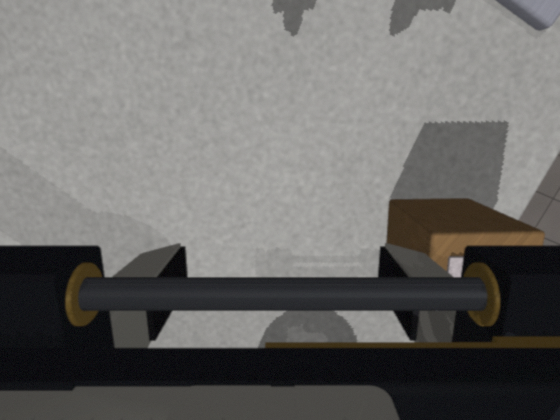

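Run:
```python
import cv2
t=cv2.imread("pics/top0.png"); s=cv2.imread("pics/scene0.png")
def crop(im,x0,y0,x1,y1,k,n): 
    c=cv2.resize(im[y0:y1,x0:x1],None,fx=k,fy=k,interpolation=cv2.INTER_CUBIC)
    cv2.imwrite(n,c)
crop(t,120,140,310,245,4,"pics/c1.png"); crop(t,335,145,525,275,4,"pics/c2.png")
crop(s,250,200,450,330,4,"pics/c3.png"); crop(s,100,100,260,270,3.5,"pics/c4.png")
```

```text
(no output)
```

View pics/c1.png

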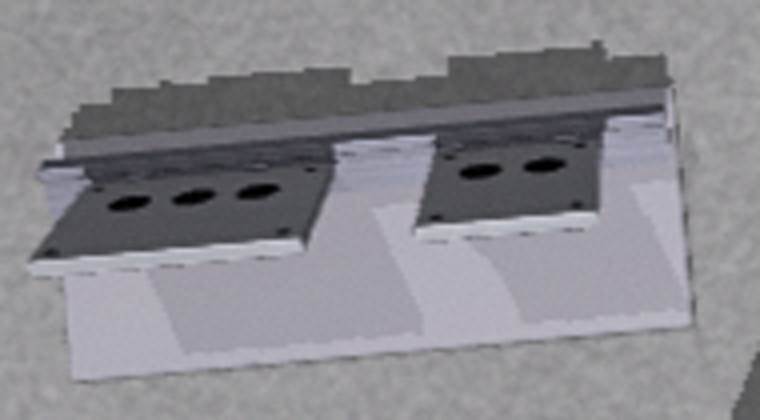

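View pics/c2.png

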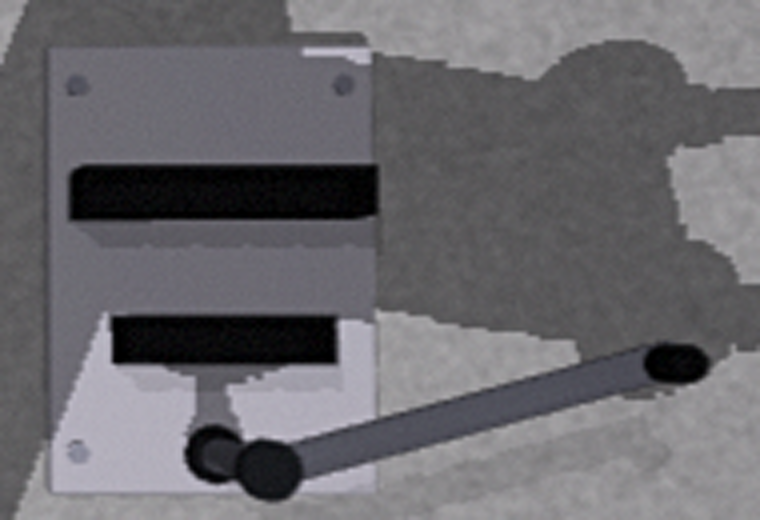

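View pics/c3.png

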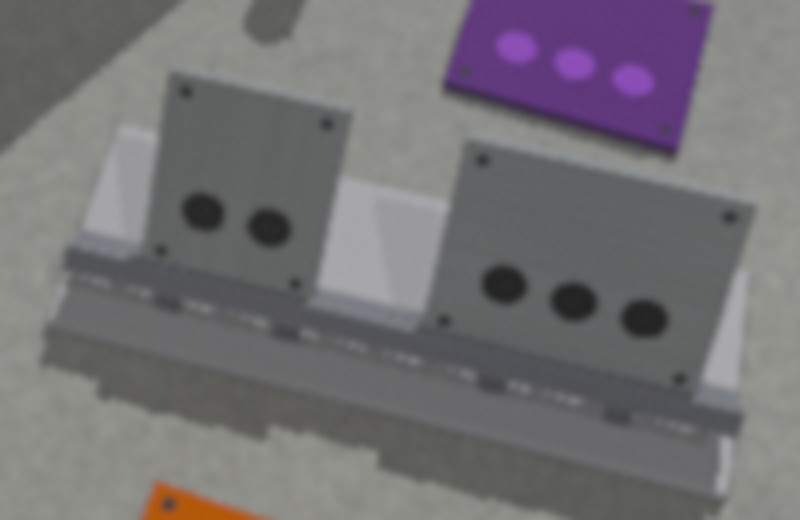

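View pics/c4.png

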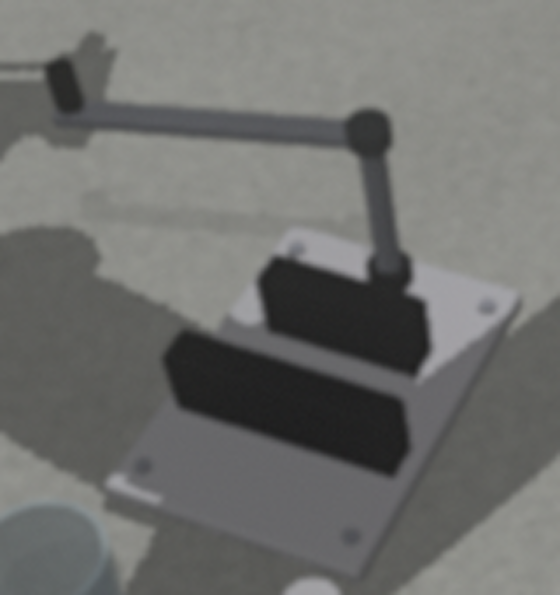

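```bash
cat > h.py <<'E'
import numpy as np
from scipy.optimize import least_squares
from scipy.spatial.transform import Rotation as R
from plant import monitor, optics
_o=None
def cams():
    d={}
    for n in("scene","top"):
        c=optics.capture(n); d[n]=(c["camera_matrix"],c["camera_from_world"],c["color"])
    return d
def proj(K,T,P):
    p=(T@np.c_[np.atleast_2d(P),np.ones(len(np.atleast_2d(P)))].T)[:3]; q=K@p
    return (q[:2]/q[2]).T
def wristcam():
    o=monitor.get_obs(); c=optics.capture("wrist")
    B=np.eye(4); B[:3,:3]=R.from_euler('xyz',o['tcp_rot']).as_matrix(); B[:3,3]=o['tool_pos']
    return c['camera_matrix'],np.linalg.inv(B@c['T_tool_cam']),c['color']
def triang(obs):  # list (K,T,(u,v))
    def f(P): return np.concatenate([proj(K,T,P)[0]-uv for K,T,uv in obs])
    s=least_squares(f,[500,0,100]); return s.x, np.abs(s.fun).max()
def rig(x,y,yaw,pts):
    c,s=np.cos(yaw),np.sin(yaw); p=np.atleast_2d(pts).astype(float)
    return np.c_[x+c*p[:,0]-s*p[:,1],y+s*p[:,0]+c*p[:,1],p[:,2]]
E
python3 - <<'E'
from h import *
d=cams(); t=d["top"][:2]; s=d["scene"][:2]
A=lambda p:np.array(p)/4+[335,145]   # c2
B=lambda p:np.array(p)/4+[120,140]   # c1
C=lambda p:np.array(p)/4+[250,200]   # c3
D=lambda p:np.array(p)/3.5+[100,100] # c4
np.set_printoptions(precision=1,suppress=True)
# rack
pts=[[110,80,12],[-110,80,12],[-110,-80,12],[110,-80,12]]
pt=A([[48,47],[50,490],[377,490],[372,47]])
# scene: order same corners
ps=D([[362,575],[520,297],[292,228],[107,488]])
for nm,use in(("top",(1,0)),("scene",(0,1)),("both",(1,1))):
    f=lambda q:np.r_[use[0]*(proj(*t,rig(*q,pts))-pt).ravel(),use[1]*(proj(*s,rig(*q,pts))-ps).ravel()]
    r=least_squares(f,[480,-250,0]); print("rack",nm,r.x[:2],round(r.x[2],4),np.abs(r.fun).max())
pts=[[60,155,10],[-60,155,10],[-60,-155,10],[60,-155,10]]
pt=B([[60,145],[72,378],[692,323],[672,88]])
f=lambda q:(proj(*t,rig(*q,pts))-pt).ravel()
r=least_squares(f,[480,150,0.1]); print("stand",r.x[:2],round(r.x[2],4),np.round(r.fun,1))
sy=r.x[2]
# slot tops in top view
for nm,c,L in(("long",A([[72,192],[378,192]]),None),("short",A([[112,340],[337,340]]),None)):
    K,T=t
    out=[]
    for uv in c:
        g=lambda P:(proj(K,T,[P[0],P[1],59])[0]-uv); out.append(least_squares(g,[480,-250]).x)
    print(nm,out)
for nm,tf,sf,w in(("wide",B([[30,262],[305,240]]),C([[755,205],[468,142]]),120),("narrow",B([[415,228],[600,213]]),C([[350,110],[172,72]]),80)):
    for i in range(2):
        P,e=triang([(*t,tf[i]),(*s,sf[i])]); print(nm,P,e)
P,e=triang([(*t,A([270,470])),(*s,D([369,132]))]); print("postcap",P,e)
P,e=triang([(*t,A([677,363])),(*s,D([64,85]))]); print("knob",P,e)
P,e=triang([(*t,[268,296]),(*s,[325,173])]); print("vial",P,e)
P,e=triang([(*t,[333,98]),(*s,[189,274])]); print("bottle",P,e)
E
```

```text
rack top [ 574.1 -132.8] -0.0024 1.1023273935813336
rack scene [ 574.9 -129.6] 0.0045 1.4058616814583615
rack both [ 574.2 -131.4] 0.001 1.9613852141826271
stand [601.4 209.3] 0.0866 [-1.8 -1.1 -0.4  1.   1.3  1.   0.9 -0.9]
long [array([607.4, -59.4]), array([ 607. , -200.8])]
short [array([538.6, -77.3]), array([ 538.6, -180.9])]
wide [581.3 339.6 126. ] 0.23438487021908827
wide [590.6 221.6 122. ] 0.7282037525967553
narrow [595.6 172.1 126.7] 0.16648223995053968
narrow [601.8  93.3 123.3] 0.7961645935689603
postcap [ 483.3 -132.4  131.6] 0.4624198048883841
knob [ 528.6 -296.1  150.2] 0.4799129864098859
vial [416.4  98.8  55.1] 0.031648351675357844
bottle [767.6 -17.7 126.5] 0.09725603549793504
```

Run:
```python
from h import *
np.set_printoptions(precision=3,suppress=True)
o=monitor.get_obs(); M=R.from_euler('xyz',o['tcp_rot']).as_matrix(); print(M)
print(np.degrees(np.arctan2(M[1,2],M[0,2])), "deg z-axis dir", o['time'])
```

```text
[[-0.     0.926  0.376]
 [ 0.001  0.376 -0.926]
 [-1.     0.    -0.001]]
-67.89327469772758 deg z-axis dir 0.25
```

```bash
cat > plan.py <<'E'
# usage: plan.py x y z zdir_deg opening_m [maxstep_mm]
import sys
from h import *
def plan(x,y,z,zd,op,step=40,show=True):
    o=monitor.get_obs(); M=R.from_euler('xyz',o['tcp_rot']).as_matrix(); p=np.array(o['tool_pos'])
    cur=np.degrees(np.arctan2(M[1,2],M[0,2])); dt=(zd-cur+180)%360-180
    D=np.array([x,y,z])-p
    n=max(int(np.ceil(np.linalg.norm(D)/step)),int(np.ceil(abs(dt)/7.0)),1)
    rows=[]
    for i in range(n):
        s=M.T@(D/n)/1000
        a=-dt/n
        rows.append([round(v,4) for v in s]+[round(a,2),op])
        M=M@R.from_euler('x',a,degrees=True).as_matrix()
    print("t",round(o['time'],2),"pos",np.round(p,1),"zdir",round(cur,2),"F",np.round(o['contact_force'],1),"grip",round(o['grip_width'],1),"tilt",np.round(M[2],4))
    print("D",np.round(D,1),"turn",round(dt,2),n)
    for i in range(0,n,10): print(str(rows[i:i+10]).replace(' ',''))
if __name__=="__main__":
    a=[float(v) for v in sys.argv[1:]]; plan(*a)
E
python3 plan.py 574 -100 225 0 0.05
```

```text
t 0.25 pos [ 197.5 -486.2  226.4] zdir -67.89 F [0.4 1.  0.7] grip 91.6 tilt [-1.e+00  7.e-04 -2.e-04]
D [376.5 386.2  -1.4] turn 67.89 14
[[np.float64(0.0001),np.float64(0.0353),np.float64(-0.0154),np.float64(-4.85),0.05],[np.float64(0.0001),np.float64(0.0365),np.float64(-0.0124),np.float64(-4.85),0.05],[np.float64(0.0001),np.float64(0.0374),np.float64(-0.0093),np.float64(-4.85),0.05],[np.float64(0.0001),np.float64(0.038),np.float64(-0.0061),np.float64(-4.85),0.05],[np.float64(0.0001),np.float64(0.0384),np.float64(-0.0028),np.float64(-4.85),0.05],[np.float64(0.0001),np.float64(0.0385),np.float64(0.0004),np.float64(-4.85),0.05],[np.float64(0.0001),np.float64(0.0383),np.float64(0.0037),np.float64(-4.85),0.05],[np.float64(0.0001),np.float64(0.0379),np.float64(0.0069),np.float64(-4.85),0.05],[np.float64(0.0001),np.float64(0.0372),np.float64(0.0101),np.float64(-4.85),0.05],[np.float64(0.0001),np.float64(0.0362),np.float64(0.0132),np.float64(-4.85),0.05]]
[[np.float64(0.0001),np.float64(0.035),np.float64(0.0162),np.float64(-4.85),0.05],[np.float64(0.0001),np.float64(0.0335),np.float64(0.0191),np.float64(-4.85),0.05],[np.float64(0.0001),np.float64(0.0317),np.float64(0.0219),np.float64(-4.85),0.05],[np.float64(0.0001),np.float64(0.0298),np.float64(0.0245),np.float64(-4.85),0.05]]
```

Emit:
{"api": "send_rows", "payload": {"commands": [[[0,0.035,-0.015,-5,0.05],[0,0.036,-0.012,-5,0.05],[0,0.037,-0.009,-5,0.05],[0,0.038,-0.006,-5,0.05],[0,0.038,-0.003,-5,0.05],[0,0.038,0,-5,0.05],[0,0.038,0.004,-5,0.05],[0,0.038,0.007,-5,0.05],[0,0.037,0.01,-5,0.05],[0,0.036,0.013,-5,0.05]]]}}

```text
time: 1.08
tool_pos: [463.4, -200.9, 224.6]
tcp_rot: [-1.994, 1.569, -2.281]
contact_force: [1.3, -0.9, 0.7]
grip_width: 50.1
```

```bash
sed -i 's/round(v,4) for/round(float(v),4) for/; s/a=-dt\/n/a=float(-dt\/n)/' plan.py; python3 plan.py 574 -100 225 0 0.05
```

```text
t 1.08 pos [ 463.4 -200.9  224.6] zdir -16.47 F [ 1.3 -0.9  0.7] grip 50.1 tilt [-1.     -0.0015 -0.0013]
D [110.6 100.9   0.4] turn 16.47 4
[[-0.0002,0.032,0.0194,-4.12,0.05],[-0.0002,0.0305,0.0216,-4.12,0.05],[-0.0002,0.0289,0.0237,-4.12,0.05],[-0.0002,0.0271,0.0258,-4.12,0.05]]
```

Emit:
{"api": "send_rows", "payload": {"commands": [[[0,0.032,0.019,-4.1,0.05],[0,0.03,0.022,-4.1,0.05],[0,0.029,0.024,-4.1,0.05],[0,0.027,0.026,-4.1,0.05],[0,0,0,0,0.05]]]}}

```text
time: 1.5
tool_pos: [581.2, -87.5, 223.8]
tcp_rot: [0.832, 1.57, 0.856]
contact_force: [-1.9, 0.5, -0.8]
grip_width: 50.1
```

Run:
```python
from h import *
import cv2
K,T,c=wristcam(); np.savez("w1.npz",K=K,T=T); cv2.imwrite("pics/w1.png",c)
o=monitor.get_obs(); print(o['tool_pos'],o['tcp_rot'])
cv2.imwrite("pics/w1b.png",cv2.resize(c,None,fx=1.4,fy=1.4,interpolation=cv2.INTER_CUBIC))
```

```text
[579.45985571 -89.24717741 223.66871216] [-2.69836079  1.56898024 -2.67694991]
```

View pics/w1b.png

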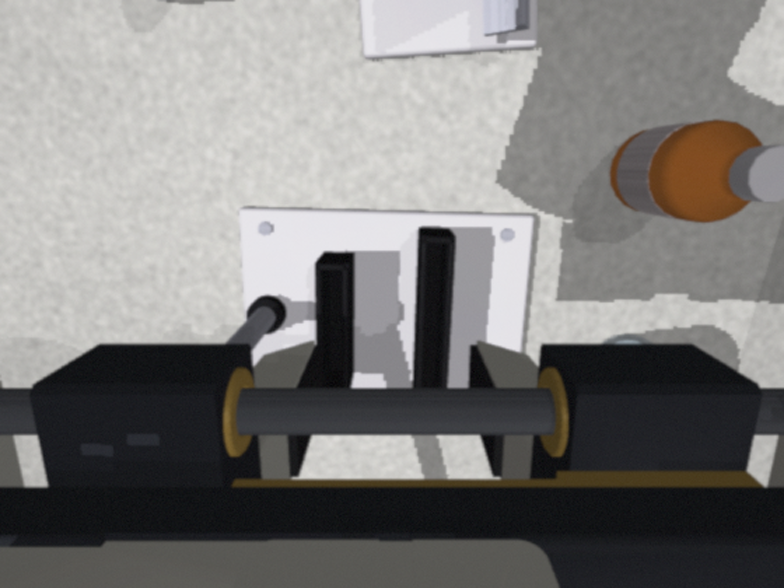

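Run:
```python
import cv2,numpy as np
c=cv2.imread("pics/w1.png")[140:280,165:395]
c=(255*(c/255.)**0.5).astype('uint8')
cv2.imwrite("pics/w1c.png",cv2.resize(c,None,fx=3.4,fy=3.4,interpolation=cv2.INTER_CUBIC))
```

```text
(no output)
```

View pics/w1c.png

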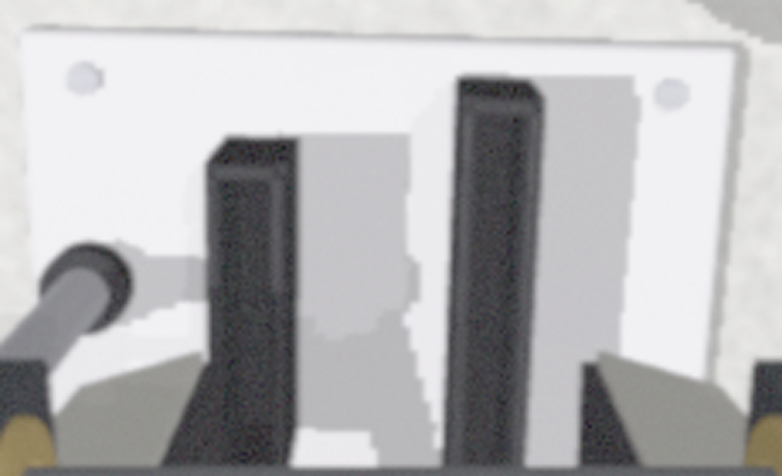

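```bash
cat >> h.py <<'E'
def back(K,T,uv,z):
    return least_squares(lambda P:(proj(K,T,[P[0],P[1],z])[0]-np.array(uv)),[550,0]).x
E
python3 - <<'E'
from h import *
w=np.load("w1.npz"); K,T=w['K'],w['T']
f=lambda a,b,z:back(K,T,(a/3.4+165,b/3.4+140),z).round(1)
print("corners",f(25,28,12),f(740,45,12))
print("screws",f(84,78,12),f(671,94,12))
for n,l in(("short L/R",[(210,220),(286,220),(215,350),(285,350)]),("long",[(464,150),(543,150),(455,350),(528,350)]),("ends",[(247,172),(502,101)]),("post",[(87,288)])):
    print(n,[f(*p,59 if n!="post" else 12) for p in l])
E
```

```text
corners [466.7 -53.7] [684.3 -53.6]
screws [484.  -68.4] [664.5 -69. ]
short L/R [array([ 529.2, -100.7]), array([ 550.2, -100.2]), array([ 530. , -138.7]), array([ 550. , -138.2])]
long [array([598.7, -79.4]), array([620.2, -78.9]), array([ 598.3, -137.1]), array([ 619. , -136.6])]
ends [array([539.6, -86.9]), array([608.4, -65.7])]
post [array([ 482.1, -135.9])]
```

```bash
python3 plan.py 580 130 215 4.8 0.05
```

```text
t 1.55 pos [579.5 -89.2 223.7] zdir 1.23 F [-1.1  0.3 -0.4] grip 50.5 tilt [-1.0e+00 -7.0e-04 -1.7e-03]
D [  0.5 219.2  -8.7] turn 3.57 6
[[0.0014,0.0365,0.0009,-0.6,0.05],[0.0014,0.0365,0.0013,-0.6,0.05],[0.0014,0.0365,0.0016,-0.6,0.05],[0.0014,0.0365,0.002,-0.6,0.05],[0.0014,0.0365,0.0024,-0.6,0.05],[0.0014,0.0364,0.0028,-0.6,0.05]]
```

Emit:
{"api": "send_rows", "payload": {"commands": [[[0.001,0.036,0.001,-0.6,0.05],[0.001,0.036,0.001,-0.6,0.05],[0.001,0.036,0.001,-0.6,0.05],[0.001,0.036,0.002,-0.6,0.05],[0.001,0.036,0.002,-0.6,0.05],[0.001,0.03,0.002,-0.6,0.05],[0,0,0,0,0.05]]]}}

```text
time: 2.13
tool_pos: [576.6, 121.6, 214.8]
tcp_rot: [-2.66, 1.564, -2.588]
contact_force: [-0.8, 0.7, -0.1]
grip_width: 50.1
```

Run:
```python
from h import *
import cv2
K,T,c=wristcam(); np.savez("w2.npz",K=K,T=T); cv2.imwrite("pics/w2.png",c)
o=monitor.get_obs(); print(o['tool_pos'],o['tcp_rot'],o['time'])
cv2.imwrite("pics/w2b.png",cv2.resize(c,None,fx=1.4,fy=1.4,interpolation=cv2.INTER_CUBIC))
```

```text
[576.73923096 119.35402639 214.89786189] [-2.49955313  1.56261693 -2.42789279] 2.1833
```

View pics/w2b.png

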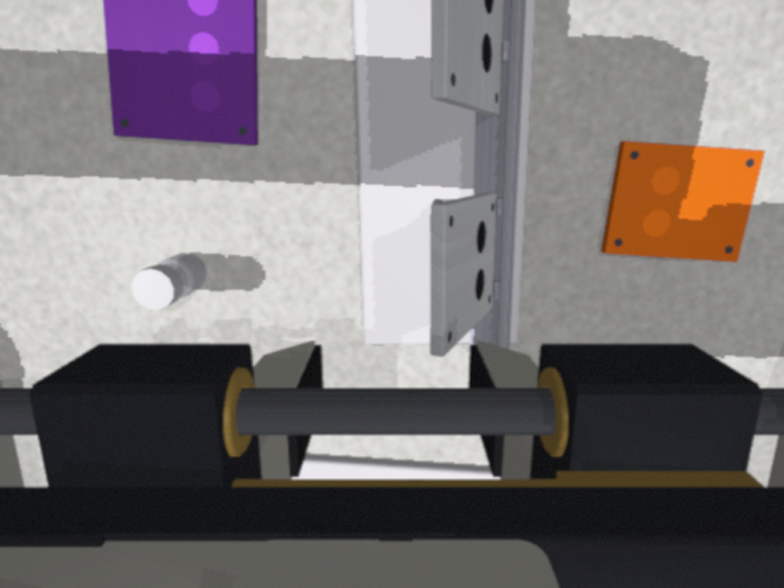

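```bash
python3 - <<'E'
from h import *
w=np.load("w2.npz"); K,T=w['K'],w['T']
f=lambda a,b,z:back(K,T,(a/1.4,b/1.4),z).round(1)
for z in(124,128): print("narrow fr",f(447,200,z),f(446,352,z),"bk",f(432,203,z),f(431,355,z), "wide near fr/bk",f(447,98,z),f(432,98,z))
print("stand edge",f(358,55,10),f(366,342,10))
E
python3 plan.py 588 281 160 4.8 0.05
```

```text
narrow fr [597.8 173.4] [605.2  93.4] bk [590.5 171.4] [597.3  91.1] wide near fr/bk [593.1 220.4] [586.1 219.9]
narrow fr [597.4 173.6] [604.7  95. ] bk [590.2 171.7] [596.9  92.7] wide near fr/bk [592.8 219.9] [585.9 219.4]
stand edge [540.2 256.9] [557.2  53. ]
t 2.18 pos [576.7 119.4 214.9] zdir 4.1 F [-0.4 -0.3  0.5] grip 49.9 tilt [-1.     -0.0048 -0.0066]
D [ 11.3 161.6 -54.9] turn 0.7 5
[[0.0108,0.0321,0.0046,-0.14,0.05],[0.0108,0.0321,0.0047,-0.14,0.05],[0.0108,0.0321,0.0048,-0.14,0.05],[0.0108,0.0321,0.0049,-0.14,0.05],[0.0108,0.0321,0.0049,-0.14,0.05]]
```

Emit:
{"api": "send_rows", "payload": {"commands": [[[0.009,0.032,0.005,-0.2,0.05],[0.009,0.032,0.005,-0.2,0.05],[0.009,0.032,0.005,-0.2,0.05],[0.009,0.032,0.005,-0.1,0.05],[0.009,0.033,0.005,-0.1,0.05],[0,0,0,0,0.05]]]}}

```text
time: 2.68
tool_pos: [592.5, 274.0, 168.0]
tcp_rot: [-1.996, 1.56, -1.927]
contact_force: [-1.2, -1.0, -0.3]
grip_width: 50.0
```

```bash
python3 plan.py 590 280 106 4.87 0.05 30
python3 - <<'E'
from h import *
import cv2
c=cams(); 
for n,(x0,y0,x1,y1) in (("top",(120,120,320,250)),("scene",(250,150,450,330))):
    im=c[n][2][y0:y1,x0:x1]; cv2.imwrite(f"pics/a_{n}.png",cv2.resize(im,None,fx=3,fy=3,interpolation=cv2.INTER_CUBIC))
E
```

```text
t 2.68 pos [592.5 274.  168. ] zdir 3.95 F [-1.2 -1.  -0.3] grip 50.0 tilt [-0.9999 -0.0102 -0.0048]
D [ -2.5   6.  -62. ] turn 0.92 3
[[0.0207,0.0023,-0.0006,-0.31,0.05],[0.0207,0.0023,-0.0006,-0.31,0.05],[0.0207,0.0023,-0.0006,-0.31,0.05]]
```

View pics/a_scene.png

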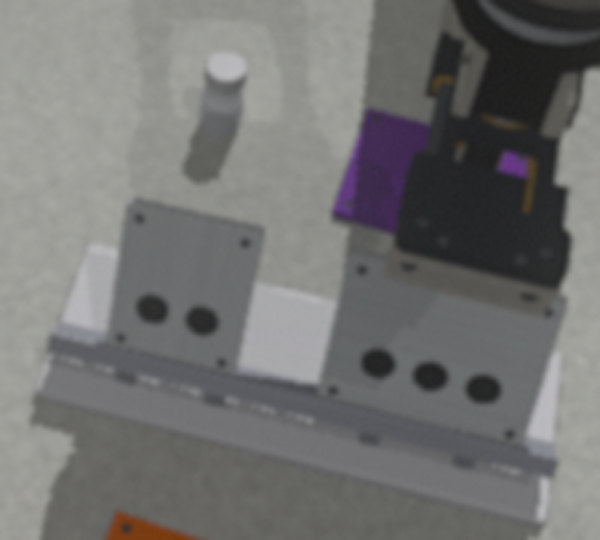

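Emit:
{"api": "send_rows", "payload": {"commands": [[[0.02,0.003,-0.001,-0.3,0.05],[0.02,0.002,-0.001,-0.3,0.05],[0.02,0.002,0,-0.3,0.05],[0,0,0,0,0.05]]]}}

```text
time: 3.12
tool_pos: [594.4, 266.7, 111.8]
tcp_rot: [-1.37, 1.557, -1.296]
contact_force: [-0.5, 0.0, -0.5]
grip_width: 50.2
```

```bash
python3 plan.py 626 281 104 4.87 0.05 8
```

```text
t 3.12 pos [594.4 266.7 111.8] zdir 4.24 F [-0.5  0.  -0.5] grip 50.2 tilt [-0.9999 -0.014   0.0027]
D [31.6 14.3 -7.8] turn 0.63 5
[[0.0015,0.0024,0.0065,-0.13,0.05],[0.0015,0.0024,0.0065,-0.13,0.05],[0.0015,0.0024,0.0065,-0.13,0.05],[0.0015,0.0024,0.0065,-0.13,0.05],[0.0015,0.0023,0.0065,-0.13,0.05]]
```

Emit:
{"api": "send_rows", "payload": {"commands": [[[0.001,0.005,0,0,0.05],[0.001,0.005,0,0,0.05],[0,0.004,0,0,0.05],[0,0,0,0,0.05]]]}}

```text
time: 3.45
tool_pos: [596.2, 276.4, 114.0]
tcp_rot: [-1.1, 1.555, -1.033]
contact_force: [0.0, -0.8, -0.2]
grip_width: 49.9
```

```bash
for i in 1 2 3; do python3 plan.py 626 281 104 4.87 0.05 8; done;  python3 -c "
from h import *
import numpy as np
np.set_printoptions(precision=4,suppress=True)
o=monitor.get_obs();print(R.from_euler('xyz',o['tcp_rot']).as_matrix(),o['joint_positions'],o['moment'])"
```

```text
t 3.45 pos [596.2 276.4 114. ] zdir 3.81 F [ 0.  -0.8 -0.2] grip 49.9 tilt [-0.9999 -0.0142  0.0069]
D [ 29.8   4.6 -10. ] turn 1.06 4
[[0.0025,0.0007,0.0075,-0.26,0.05],[0.0025,0.0006,0.0075,-0.26,0.05],[0.0025,0.0006,0.0075,-0.26,0.05],[0.0025,0.0006,0.0075,-0.26,0.05]]
t 3.45 pos [596.2 276.4 114. ] zdir 3.81 F [ 0.  -0.8 -0.2] grip 49.9 tilt [-0.9999 -0.0142  0.0069]
D [ 29.8   4.6 -10. ] turn 1.06 4
[[0.0025,0.0007,0.0075,-0.26,0.05],[0.0025,0.0006,0.0075,-0.26,0.05],[0.0025,0.0006,0.0075,-0.26,0.05],[0.0025,0.0006,0.0075,-0.26,0.05]]
t 3.45 pos [596.2 276.4 114. ] zdir 3.81 F [ 0.  -0.8 -0.2] grip 49.9 tilt [-0.9999 -0.0142  0.0069]
D [ 29.8   4.6 -10. ] turn 1.06 4
[[0.0025,0.0007,0.0075,-0.26,0.05],[0.0025,0.0006,0.0075,-0.26,0.05],[0.0025,0.0006,0.0075,-0.26,0.05],[0.0025,0.0006,0.0075,-0.26,0.05]]
[[ 0.0081 -0.0664  0.9978]
 [-0.0135  0.9977  0.0665]
 [-0.9999 -0.014   0.0071]] [ 0.3251  0.6782  1.2759 -0.0166  1.1842  0.2648] [-0.0177 -0.0605  0.0383]
```

Emit:
{"api": "send_rows", "payload": {"commands": [[[0.005,0.002,0,-0.3,0.05],[0.005,0.002,0.002,-0.3,0.05],[0.002,0.001,0.007,-0.3,0.05],[0.001,0.001,0.007,-0.2,0.05],[0.001,0.001,0.007,0,0.05],[0,0,0.006,0,0.05],[0,0,0.003,0,0.05],[0,0,0,0,0.05]]]}}

```text
time: 4.12
tool_pos: [632.1, 288.0, 101.2]
tcp_rot: [-0.901, 1.554, -0.811]
contact_force: [-0.4, 0.8, 0.9]
grip_width: 49.9
```

```bash
python3 plan.py 626 281 104 4.87 0.05 8;python3 - <<'E'
from h import *
import cv2
c=cams(); 
for n,(x0,y0,x1,y1) in (("top",(100,120,320,250)),("scene",(250,150,450,330))):
    im=c[n][2][y0:y1,x0:x1]; cv2.imwrite(f"pics/b_{n}.png",cv2.resize(im,None,fx=3,fy=3,interpolation=cv2.INTER_CUBIC))
K,T,w=wristcam(); cv2.imwrite("pics/b_w.png",w)
E
```

```text
t 4.12 pos [632.1 288.  101.2] zdir 5.15 F [-0.4  0.8  0.9] grip 49.9 tilt [-0.9999 -0.0135  0.0108]
D [-6.1 -7.   2.8] turn -0.28 2
[[-0.0014,-0.0032,-0.0033,0.14,0.05],[-0.0014,-0.0032,-0.0033,0.14,0.05]]
```

View pics/b_scene.png

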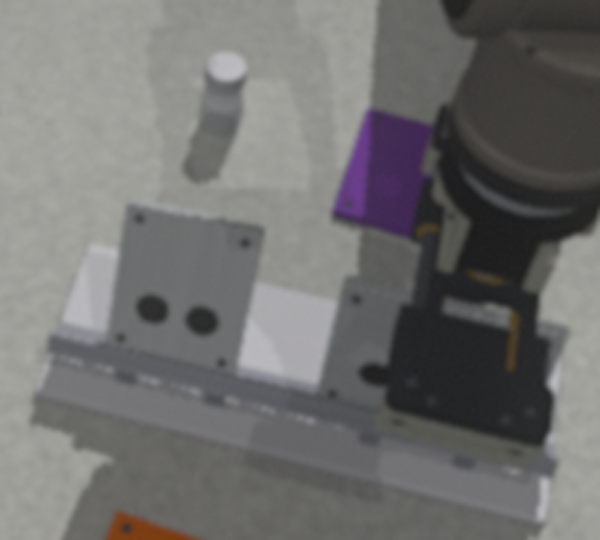

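View pics/b_w.png

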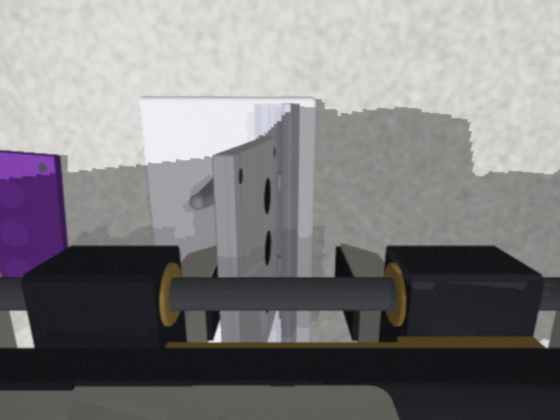

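Emit:
{"api": "send_rows", "payload": {"commands": [[[0,-0.004,-0.003,0,0.05],[0,-0.003,-0.003,0,0.05],[0,0,0,0,0.04],[0,0,0,0,0.03],[0,0,0,0,0.022]]]}}

```text
time: 4.68
tool_pos: [624.1, 279.3, 102.0]
tcp_rot: [-0.971, 1.554, -0.881]
contact_force: [0.1, 0.3, 1.2]
grip_width: 34.6
```

```bash
python3 plan.py 626 281 104 4.87 0.05 8;python3 - <<'E'
from h import *
import cv2
K,T,w=wristcam(); cv2.imwrite("pics/c_w.png",w)
E
```

```text
t 4.68 pos [624.1 279.3 102. ] zdir 5.17 F [0.1 0.3 1.2] grip 34.6 tilt [-0.9999 -0.0136  0.0094]
D [1.9 1.7 2. ] turn -0.3 1
[[-0.002,0.0014,0.0021,0.3,0.05]]
```

View pics/c_w.png

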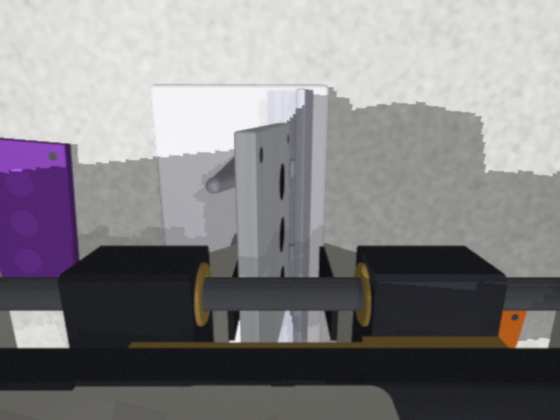

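Emit:
{"api": "send_rows", "payload": {"commands": [[[0,0,0.002,0,0.022],[0,0,0.001,0,0.018],[0,0,0,0,0.014],[0,0,0,0,0.01],[0,0,0,0,0],[0,0,0,0,0],[0,0,0,0,0]]]}}

```text
time: 5.32
tool_pos: [624.5, 279.7, 102.1]
tcp_rot: [-1.436, 1.556, -1.345]
contact_force: [0.6, -0.9, -0.3]
grip_width: 7.7
```

```bash
python3 plan.py 626 281 104 4.87 0.05 8;python3 - <<'E'
from h import *
import cv2
K,T,w=wristcam(); cv2.imwrite("pics/d_w.png",w)
c=cams(); 
for n,(x0,y0,x1,y1) in (("scene",(250,150,450,330)),):
    im=c[n][2][y0:y1,x0:x1]; cv2.imwrite(f"pics/d_{n}.png",cv2.resize(im,None,fx=3,fy=3,interpolation=cv2.INTER_CUBIC))
E
```

```text
t 5.32 pos [624.5 279.7 102.1] zdir 5.18 F [ 0.6 -0.9 -0.3] grip 7.7 tilt [-0.9999 -0.0143  0.002 ]
D [1.5 1.3 1.9] turn -0.31 1
[[-0.0019,0.0012,0.0016,0.31,0.05]]
```

View pics/d_w.png

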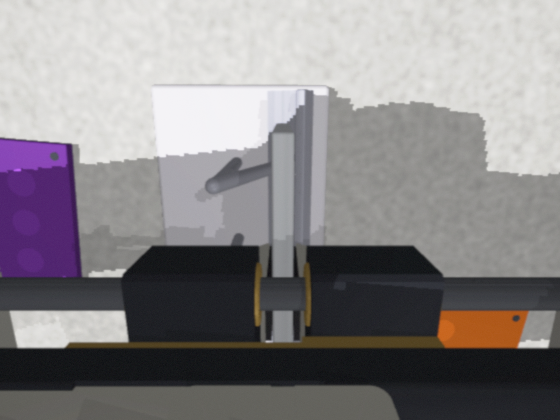

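View pics/d_scene.png

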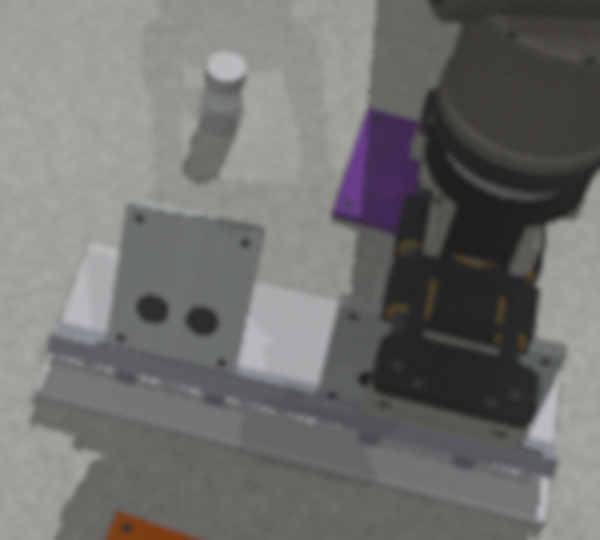

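Run:
```python
from h import *
c=optics.capture("wrist"); K=c['camera_matrix']; T=np.linalg.inv(c['T_tool_cam'])
for d in(-22,-28,-34,-40):
    s=least_squares(lambda q:proj(K,T,[d,q[0],q[1]])[0]-[283,133],[0,0]).x; print(d,s.round(1))
```

```text
-22 [61.9  0.2]
-28 [62.2  0.2]
-34 [62.4  0.2]
-40 [62.7  0.2]
```

Emit:
{"api": "send_rows", "payload": {"commands": [[[-0.015,0,0,0,0],[-0.02,0,0,0,0],[-0.02,0,0,0,0],[-0.02,0,0,0,0],[-0.015,0,0,0,0],[0,0,0,0,0]]]}}

```text
time: 6.02
tool_pos: [624.9, 280.3, 189.9]
tcp_rot: [-1.664, 1.555, -1.574]
contact_force: [0.0, 0.1, -1.7]
grip_width: 7.5
```

```bash
python3 plan.py 609 -131 190 0 0;python3 - <<'E'
from h import *
import cv2
K,T,w=wristcam(); cv2.imwrite("pics/e_w.png",w)
c=cams(); cv2.imwrite("pics/e_s.png",c['scene'][2]);cv2.imwrite("pics/e_t.png",c['top'][2]);
E
```

```text
t 6.02 pos [624.9 280.3 189.9] zdir 5.16 F [ 0.   0.1 -1.7] grip 7.5 tilt [-0.9999 -0.0161 -0.    ]
D [-1.590e+01 -4.113e+02  1.000e-01] turn -5.16 11
[[0.0006,-0.0371,-0.0048,0.47,0.0],[0.0006,-0.0371,-0.0045,0.47,0.0],[0.0006,-0.0372,-0.0042,0.47,0.0],[0.0006,-0.0372,-0.0039,0.47,0.0],[0.0006,-0.0372,-0.0036,0.47,0.0],[0.0006,-0.0373,-0.0033,0.47,0.0],[0.0006,-0.0373,-0.003,0.47,0.0],[0.0006,-0.0373,-0.0027,0.47,0.0],[0.0006,-0.0373,-0.0024,0.47,0.0],[0.0006,-0.0374,-0.0021,0.47,0.0]]
[[0.0006,-0.0374,-0.0018,0.47,0.0]]
```

View pics/e_w.png

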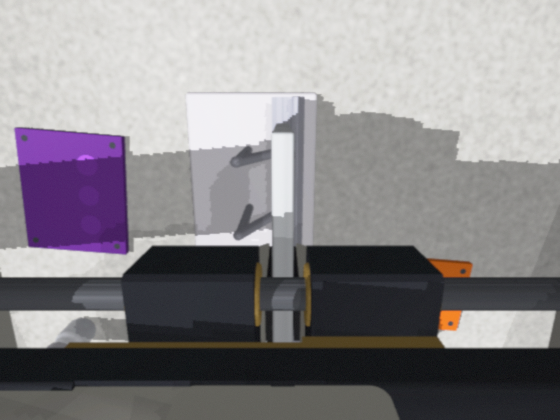

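View pics/e_s.png

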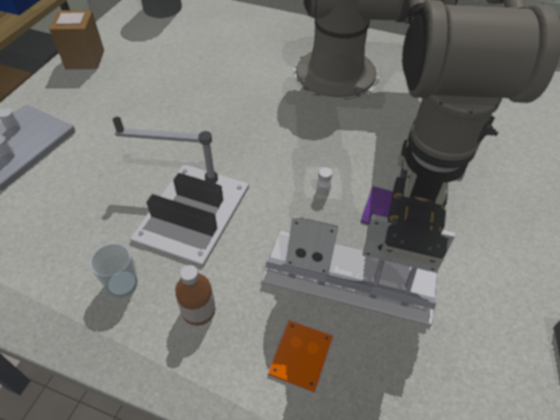

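Emit:
{"api": "send_rows", "payload": {"commands": [[[-0.025,-0.02,-0.002,0.5,0],[-0.005,-0.037,-0.004,0.5,0],[0,-0.038,-0.004,0.5,0],[0,-0.038,-0.004,0.5,0],[0,-0.038,-0.004,0.5,0],[0,-0.038,-0.004,0.5,0],[0,-0.038,-0.003,0.5,0],[0,-0.038,-0.003,0.5,0],[0,-0.038,-0.003,0.5,0],[0,-0.038,-0.002,0.5,0]]]}}

```text
time: 7.0
tool_pos: [601.0, -87.6, 202.6]
tcp_rot: [-2.696, 1.532, -2.682]
contact_force: [0.9, -0.3, -2.2]
grip_width: 7.9
```

```bash
python3 plan.py 609.2 -134.8 185 0 0 20
```

```text
t 7.0 pos [601.  -87.6 202.6] zdir 0.78 F [ 0.9 -0.3 -2.2] grip 7.9 tilt [-0.9992 -0.0173 -0.0349]
D [  8.2 -47.2 -17.6] turn -0.78 3
[[0.006,-0.0157,0.0027,0.26,0.0],[0.006,-0.0157,0.0028,0.26,0.0],[0.006,-0.0157,0.0029,0.26,0.0]]
```

Emit:
{"api": "send_rows", "payload": {"commands": [[[0.003,-0.016,0.003,0.2,0],[0.003,-0.016,0.003,0.2,0],[0.003,-0.013,0.002,0.2,0],[0,0,0,0,0],[0,0,0,0,0]]]}}

```text
time: 7.42
tool_pos: [604.9, -144.3, 185.2]
tcp_rot: [-2.809, 1.521, -2.818]
contact_force: [-1.4, 0.1, -2.0]
grip_width: 8.4
```

```bash
python3 plan.py 609.2 -134.8 150 0 0 20
python3 - <<'E'
from h import *
import cv2
np.set_printoptions(precision=4,suppress=True)
o=monitor.get_obs();print(R.from_euler('xyz',o['tcp_rot']).as_matrix(),o['joint_positions'])
K,T,w=wristcam(); cv2.imwrite("pics/f_w.png",w)
np.savez("w3.npz",K=K,T=T)
c=cams(); cv2.imwrite("pics/f_s.png",cv2.resize(c['scene'][2][100:280,90:290],None,fx=3,fy=3,interpolation=cv2.INTER_CUBIC));cv2.imwrite("pics/f_t.png",c['top'][2]);
E
```

```text
t 7.42 pos [ 604.9 -144.3  185.2] zdir -0.51 F [-1.4  0.1 -2. ] grip 8.4 tilt [-0.9988 -0.0157 -0.0469]
D [  4.3   9.5 -35.2] turn 0.51 2
[[0.0174,0.0051,0.0029,-0.26,0.0],[0.0174,0.005,0.0029,-0.26,0.0]]
[[-0.0469  0.0082  0.9989]
 [-0.0157  0.9998 -0.0089]
 [-0.9988 -0.0161 -0.0468]] [-0.3416  0.5777  1.2575 -0.0313  1.3454 -0.3255]
```

View pics/f_w.png

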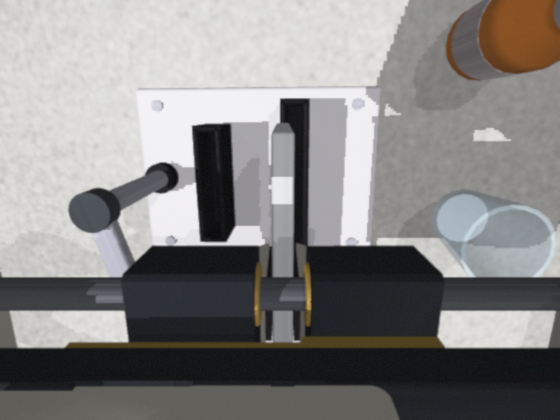

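View pics/f_s.png

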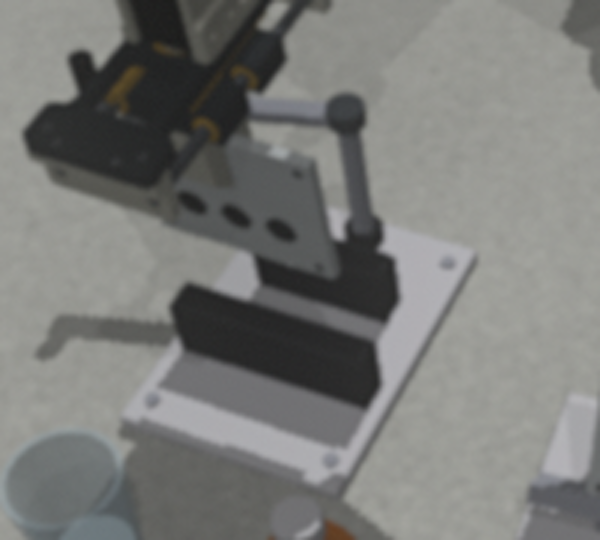

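Run:
```python
import cv2,numpy as np
c=cv2.imread("pics/f_w.png")[75:260,125:395]
c=(255*(c/255.)**0.5).astype('uint8')
cv2.imwrite("pics/f_w2.png",cv2.resize(c,None,fx=2.9,fy=2.9,interpolation=cv2.INTER_CUBIC))
```

```text
(no output)
```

View pics/f_w2.png

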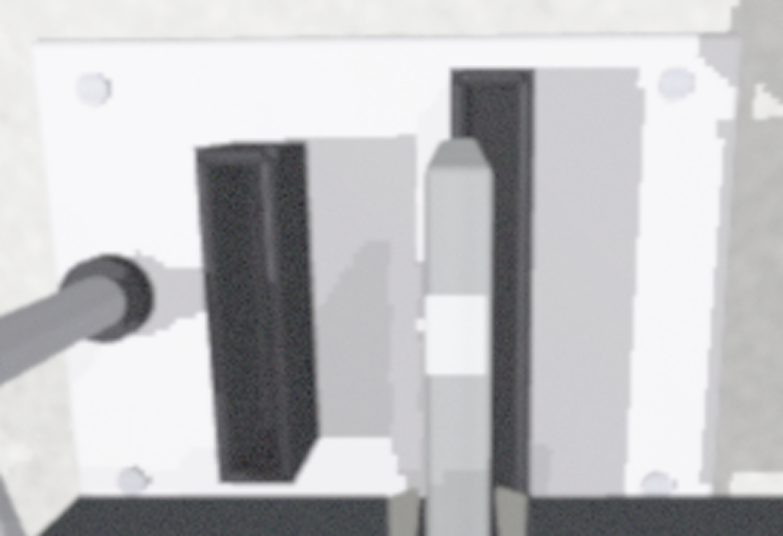

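Run:
```python
from h import *
w=np.load("w3.npz"); K,T=w['K'],w['T']
f=lambda a,b,z:back(K,T,(a/2.9+125,b/2.9+75),z).round(1)
print("short",[f(*p,59) for p in[(200,152),(274,152),(220,476),(294,476)]])
print("long",[f(*p,59) for p in[(454,73),(533,73),(528,470)]])
print("screws",[f(*p,12) for p in[(92,88),(675,83),(131,480),(658,484)]],"corner",f(35,40,12),f(738,38,12))
c=np.linalg.inv(T); print(c[:3,3])
```

```text
short [array([529.5, -86. ]), array([549.9, -86.1]), array([ 528.3, -179.7]), array([ 550.5, -179.5])]
long [array([599. , -66.1]), array([619.8, -66.4]), array([ 619.5, -177.1])]
screws [array([483. , -68.1]), array([664.2, -68.5]), array([ 482.8, -199. ]), array([ 664.7, -198.9])] corner [466.5 -53.7] [682.4 -55.7]
[612.94562327 -73.98118396 343.13958049]
```

Emit:
{"api": "send_rows", "payload": {"commands": [[[0.008,0.004,0.003,-0.2,0],[0.01,0.004,0.003,-0.2,0],[0.01,0.001,0.002,-0.1,0],[0,0,0,0,0],[0,0,0,0,0]]]}}

```text
time: 7.98
tool_pos: [613.4, -128.8, 155.1]
tcp_rot: [-2.806, 1.524, -2.796]
contact_force: [-0.0, -0.4, -2.6]
grip_width: 8.5
```

```bash
python3 plan.py 612.7 -135.2 135 0 0 8
```

```text
t 7.98 pos [ 613.4 -128.8  155.1] zdir 0.51 F [-0.  -0.4 -2.6] grip 8.5 tilt [-0.9989 -0.0159 -0.0444]
D [ -0.7  -6.4 -20.1] turn -0.51 3
[[0.0068,-0.002,0.0001,0.17,0.0],[0.0068,-0.002,0.0001,0.17,0.0],[0.0068,-0.002,0.0001,0.17,0.0]]
```

Emit:
{"api": "send_rows", "payload": {"commands": [[[0.005,-0.003,0,0.2,0],[0.004,-0.002,0,0.1,0],[0.003,-0.001,0,0.1,0],[0,0,0,0,0],[0,0,0,0,0]]]}}

```text
time: 8.4
tool_pos: [612.8, -135.5, 141.8]
tcp_rot: [-2.801, 1.523, -2.799]
contact_force: [-0.3, -0.2, -2.9]
grip_width: 7.7
```

```bash
python3 plan.py 612.7 -135.2 135 0 0 8
python3 - <<'E'
from h import *
import cv2
K,T,w=wristcam()
np.savez("w4.npz",K=K,T=T)
c=w[75:260,125:395]
c=(255*(c/255.)**0.5).astype('uint8')
cv2.imwrite("pics/g_w2.png",cv2.resize(c,None,fx=2.9,fy=2.9,interpolation=cv2.INTER_CUBIC))
c=cams(); cv2.imwrite("pics/g_s.png",cv2.resize(c['scene'][2][100:280,90:290],None,fx=3,fy=3,interpolation=cv2.INTER_CUBIC))
E
```

```text
t 8.4 pos [ 612.8 -135.5  141.8] zdir 0.09 F [-0.3 -0.2 -2.9] grip 7.7 tilt [-0.9989 -0.016  -0.0449]
D [-0.1  0.3 -6.8] turn -0.09 1
[[0.0068,0.0004,0.0003,0.09,0.0]]
```

View pics/g_w2.png

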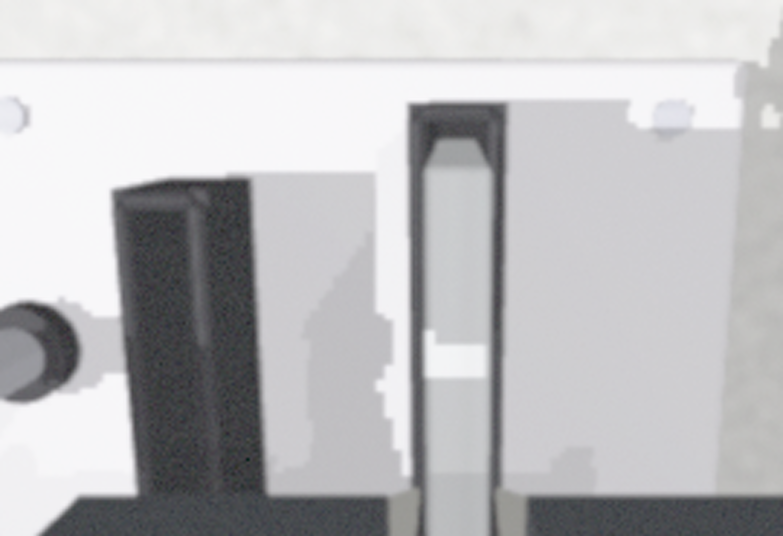

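View pics/g_s.png

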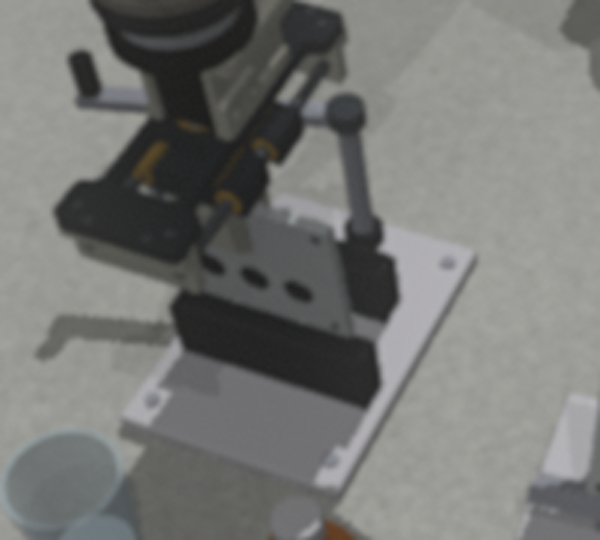

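Emit:
{"api": "send_rows", "payload": {"commands": [[[0.005,0,0,0,0],[0.006,0,0,0,0],[0.006,0,0,0,0],[0.006,0,0,0,0],[0.004,0,0,0,0],[0,0,0,0,0]]]}}

```text
time: 9.05
tool_pos: [611.6, -135.8, 112.6]
tcp_rot: [-2.787, 1.524, -2.784]
contact_force: [-0.5, 0.7, -3.1]
grip_width: 7.7
```

```bash
python3 plan.py 611.8 -135.2 90 0 0 8
```

```text
t 9.05 pos [ 611.6 -135.8  112.6] zdir 0.11 F [-0.5  0.7 -3.1] grip 7.7 tilt [-0.9989 -0.0163 -0.0437]
D [  0.2   0.6 -22.6] turn -0.11 3
[[0.0075,0.0003,0.0004,0.04,0.0],[0.0075,0.0003,0.0004,0.04,0.0],[0.0075,0.0003,0.0004,0.04,0.0]]
```

In the slot without contact. Continuing gently.

Emit:
{"api": "send_rows", "payload": {"commands": [[[0.005,0,0,0,0],[0.005,0,0,0,0],[0.005,0,0,0,0],[0.003,0,0,0,0],[0,0,0,0,0]]]}}

```text
time: 9.47
tool_pos: [610.6, -136.0, 92.2]
tcp_rot: [-2.796, 1.524, -2.794]
contact_force: [0.1, 0.4, -2.2]
grip_width: 7.9
```

```bash
python3 plan.py 611.8 -135.2 87 0 0 8
```

```text
t 9.47 pos [ 610.6 -136.    92.2] zdir 0.11 F [ 0.1  0.4 -2.2] grip 7.9 tilt [-0.9989 -0.0161 -0.0444]
D [ 1.2  0.8 -5.2] turn -0.11 1
[[0.0051,0.0009,0.0014,0.11,0.0]]
```

Emit:
{"api": "send_rows", "payload": {"commands": [[[0.002,0,0,0,0],[0.002,0,0,0,0],[0.001,0,0,0,0],[0,0,0,0,0]]]}}

```text
time: 9.8
tool_pos: [610.6, -136.2, 86.9]
tcp_rot: [-2.789, 1.524, -2.787]
contact_force: [0.2, -0.4, -1.9]
grip_width: 7.7
```

```bash
python3 plan.py 611.8 -135.2 87 0 0 8
```

```text
t 9.8 pos [ 610.6 -136.2   86.9] zdir 0.11 F [ 0.2 -0.4 -1.9] grip 7.7 tilt [-0.9989 -0.0163 -0.0439]
D [1.2 1.  0.1] turn -0.11 1
[[-0.0002,0.001,0.0012,0.11,0.0]]
```

Not in contact yet (Fz still about −2); keep stepping 1–1.5 mm until the force turns up.

Emit:
{"api": "send_rows", "payload": {"commands": [[[0.0015,0,0,0,0],[0.0015,0,0,0,0],[0.001,0,0,0,0],[0,0,0,0,0]]]}}

```text
time: 10.13
tool_pos: [611.0, -136.6, 84.3]
tcp_rot: [-2.757, 1.526, -2.755]
contact_force: [-0.1, -0.0, -3.0]
grip_width: 8.0
```

```bash
python3 plan.py 611.8 -135.2 87 0 0 8;python3 - <<'E'
from h import *
import cv2
K,T,w=wristcam()
c=w[75:260,125:395]
c=(255*(c/255.)**0.5).astype('uint8')
cv2.imwrite("pics/h_w2.png",cv2.resize(c,None,fx=2.9,fy=2.9,interpolation=cv2.INTER_CUBIC))
c=cams(); cv2.imwrite("pics/h_s.png",cv2.resize(c['scene'][2][100:280,90:290],None,fx=3,fy=3,interpolation=cv2.INTER_CUBIC))
E
```

```text
t 10.13 pos [ 611.  -136.6   84.3] zdir 0.11 F [-0.1 -0.  -3. ] grip 8.0 tilt [-0.999  -0.017  -0.0419]
D [0.8 1.4 2.7] turn -0.11 1
[[-0.0028,0.0013,0.0007,0.11,0.0]]
```

View pics/h_s.png

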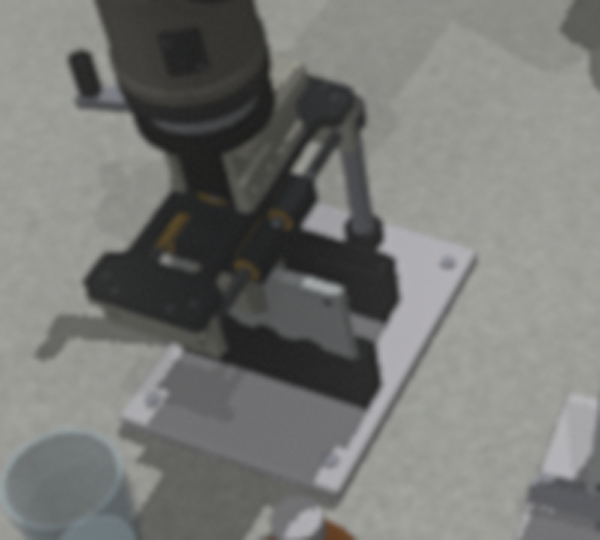

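Emit:
{"api": "send_rows", "payload": {"commands": [[[0.0012,0,0,0,0],[0.0012,0,0,0,0],[0.0012,0,0,0,0],[0,0,0,0,0]]]}}

```text
time: 10.62
tool_pos: [611.1, -136.8, 84.3]
tcp_rot: [-2.724, 1.527, -2.722]
contact_force: [0.1, 0.4, -2.6]
grip_width: 7.8
```

```bash
python3 plan.py 611.8 -135.2 87 0 0 8
```

```text
t 10.62 pos [ 611.1 -136.8   84.3] zdir 0.1 F [ 0.1  0.4 -2.6] grip 7.8 tilt [-0.999  -0.0178 -0.0399]
D [0.7 1.6 2.7] turn -0.1 1
[[-0.0027,0.0015,0.0006,0.1,0.0]]
```

Emit:
{"api": "send_rows", "payload": {"commands": [[[0.002,0,0,0,0],[0.0025,0,0,0,0],[0.0025,0,0,0,0]]]}}

```text
time: 10.87
tool_pos: [611.5, -137.2, 83.9]
tcp_rot: [-2.649, 1.529, -2.647]
contact_force: [-6.3, 2.6, 17.6]
grip_width: 7.6
```

```bash
python3 plan.py 611.8 -135.2 87 0 0 8
```

```text
t 10.87 pos [ 611.5 -137.2   83.9] zdir 0.1 F [-6.3  2.6 17.6] grip 7.6 tilt [-0.9991 -0.0196 -0.0364]
D [0.3 2.  3.1] turn -0.1 1
[[-0.0032,0.0019,0.0002,0.1,0.0]]
```

Emit:
{"api": "send_rows", "payload": {"commands": [[[0,0,0,0,0],[0,0,0,0,0.015],[0,0,0,0,0.025],[0,0,0,0,0.03]]]}}

```text
time: 11.2
tool_pos: [612.1, -137.2, 84.8]
tcp_rot: [-2.603, 1.531, -2.6]
contact_force: [0.2, -0.1, 0.2]
grip_width: 23.6
```

```bash
python3 plan.py 611.8 -135.2 87 0 0 8;python3 - <<'E'
from h import *
import cv2
K,T,w=wristcam()
cv2.imwrite("pics/i_w.png",w)
E
```

```text
t 11.2 pos [ 612.1 -137.2   84.8] zdir 0.11 F [ 0.2 -0.1  0.2] grip 23.6 tilt [-0.9992 -0.0204 -0.034 ]
D [-0.3  2.   2.2] turn -0.11 1
[[-0.0022,0.002,-0.0004,0.11,0.0]]
```

View pics/i_w.png

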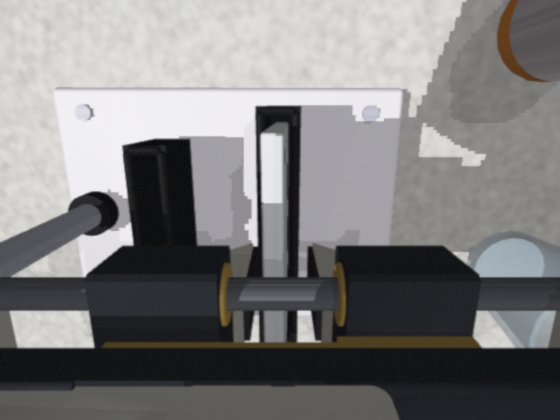

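Emit:
{"api": "send_rows", "payload": {"commands": [[[-0.01,0,0,0,0.03],[-0.02,0,0.001,0,0.03],[-0.03,0,0.001,0,0.03],[-0.03,0.005,0,0,0.05],[-0.02,0.02,0,0,0.05],[-0.005,0.035,0,0,0.05]]]}}

```text
time: 11.75
tool_pos: [617.1, -79.4, 201.6]
tcp_rot: [-2.691, 1.525, -2.696]
contact_force: [0.7, 1.3, 0.4]
grip_width: 45.4
```

```bash
python3 plan.py 604 125 180 4.87 0.05 35
python3 - <<'E'
from h import *
import cv2
c=cams(); cv2.imwrite("pics/i_s.png",cv2.resize(c['scene'][2][100:320,90:350],None,fx=2.7,fy=2.7,interpolation=cv2.INTER_CUBIC))
E
```

```text
t 11.75 pos [617.1 -79.4 201.6] zdir -0.33 F [0.7 1.3 0.4] grip 45.4 tilt [-0.999  -0.016  -0.0425]
D [-13.1 204.4 -21.6] turn 5.2 6
[[0.003,0.0341,-0.0022,-0.87,0.05],[0.003,0.0341,-0.0017,-0.87,0.05],[0.003,0.0342,-0.0012,-0.87,0.05],[0.003,0.0342,-0.0007,-0.87,0.05],[0.003,0.0342,-0.0002,-0.87,0.05],[0.003,0.0342,0.0004,-0.87,0.05]]
```

View pics/i_s.png

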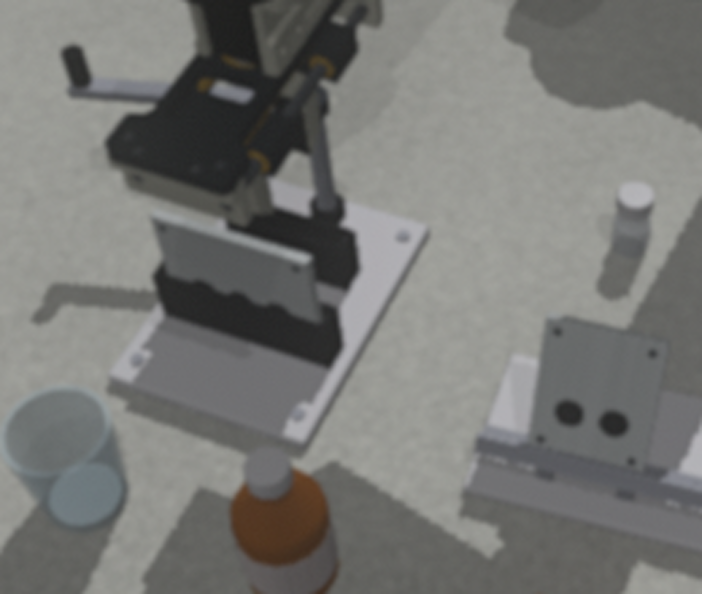

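Emit:
{"api": "send_rows", "payload": {"commands": [[[0.003,0.034,-0.002,-0.9,0.05],[0.003,0.034,-0.002,-0.9,0.05],[0.003,0.034,-0.002,-0.9,0.05],[0.003,0.034,-0.001,-0.9,0.05],[0.003,0.034,-0.001,-0.9,0.05],[0.003,0.03,0,-0.9,0.05],[0,0,0,0,0.05],[0,0,0,0,0.05]]]}}

```text
time: 12.52
tool_pos: [599.0, 131.8, 179.6]
tcp_rot: [-2.803, 1.525, -2.703]
contact_force: [0.5, -0.3, 1.3]
grip_width: 50.5
```

```bash
python3 plan.py 606 133.5 140 4.87 0.05 15
```

```text
t 12.52 pos [599.  131.8 179.6] zdir 5.72 F [ 0.5 -0.3  1.3] grip 50.5 tilt [-0.999  -0.0158 -0.0429]
D [  7.    1.7 -39.6] turn -0.85 3
[[0.0131,0.0005,0.003,0.28,0.05],[0.0131,0.0006,0.003,0.28,0.05],[0.0131,0.0006,0.0029,0.28,0.05]]
```

Emit:
{"api": "send_rows", "payload": {"commands": [[[0.015,0,0.003,0.3,0.05],[0.018,0,0.003,0.3,0.05],[0.018,0,0.002,0.2,0.05],[0.009,0,0.001,0,0.05],[0,0,0,0,0.05]]]}}

```text
time: 12.93
tool_pos: [607.7, 126.9, 119.0]
tcp_rot: [-2.728, 1.527, -2.645]
contact_force: [-0.8, 0.5, -0.3]
grip_width: 49.9
```

```bash
python3 plan.py 640 133.5 108 4.87 0.05 8
python3 - <<'E'
from h import *
import cv2
K,T,w=wristcam()
cv2.imwrite("pics/j_w.png",w)
E
```

```text
t 12.93 pos [607.7 126.9 119. ] zdir 4.75 F [-0.8  0.5 -0.3] grip 49.9 tilt [-0.9991 -0.0173 -0.0397]
D [ 32.3   6.6 -11. ] turn 0.12 5
[[0.0019,0.0008,0.0066,-0.02,0.05],[0.0019,0.0008,0.0066,-0.02,0.05],[0.0019,0.0008,0.0066,-0.02,0.05],[0.0019,0.0008,0.0066,-0.02,0.05],[0.0019,0.0008,0.0066,-0.02,0.05]]
```

View pics/j_w.png

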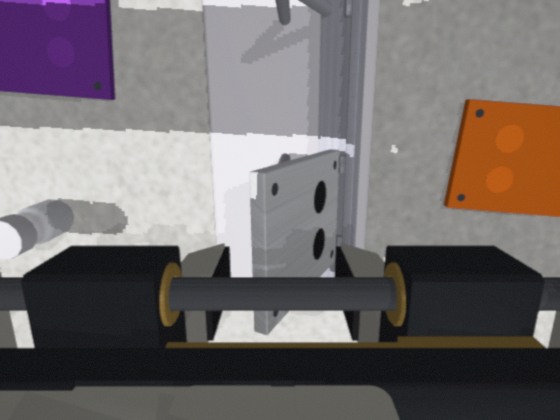

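Emit:
{"api": "send_rows", "payload": {"commands": [[[0.004,0.003,0,0,0.05],[0.004,0.003,0.003,0,0.05],[0.001,0.001,0.006,0,0.05],[0.001,0,0.007,0,0.05],[0.001,0,0.007,0,0.05],[0,0,0.005,0,0.045],[0,0,0.002,0,0.04],[0,0,0,0,0.035]]]}}

```text
time: 13.65
tool_pos: [642.7, 135.9, 111.1]
tcp_rot: [-2.637, 1.534, -2.555]
contact_force: [-1.2, 1.4, -0.1]
grip_width: 38.0
```

```bash
python3 plan.py 640 133.5 108 4.87 0.05 8
python3 - <<'E'
from h import *
import cv2
K,T,w=wristcam()
cv2.imwrite("pics/k_w.png",w)
E
```

```text
t 13.65 pos [642.7 135.9 111.1] zdir 4.67 F [-1.2  1.4 -0.1] grip 38.0 tilt [-0.9993 -0.0175 -0.0319]
D [-2.7 -2.4 -3.1] turn 0.2 1
[[0.0032,-0.0022,-0.0028,-0.2,0.05]]
```

View pics/k_w.png

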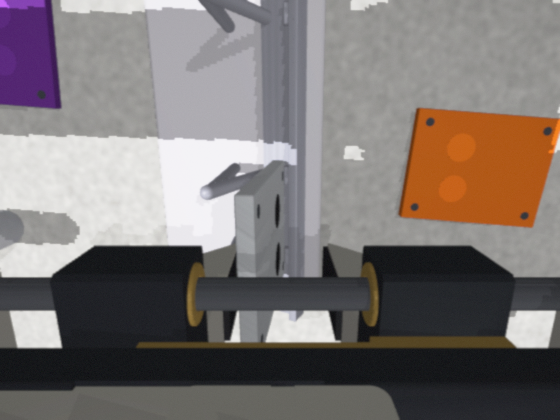

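Emit:
{"api": "send_rows", "payload": {"commands": [[[0.002,-0.001,-0.001,0,0.03],[0.002,0,-0.001,0,0.025],[0,0,0,0,0.018],[0,0,0,0,0.012],[0,0,0,0,0],[0,0,0,0,0],[0,0,0,0,0],[0,0,0,0,0]]]}}

```text
time: 14.37
tool_pos: [639.4, 134.5, 106.7]
tcp_rot: [-2.648, 1.534, -2.566]
contact_force: [1.1, 0.2, 0.2]
grip_width: 7.9
```

```bash
python3 plan.py 640 133.5 108 4.87 0.05 8
python3 - <<'E'
from h import *
import cv2
K,T,w=wristcam()
cv2.imwrite("pics/l_w.png",w)
E
```

```text
t 14.37 pos [639.4 134.5 106.7] zdir 4.67 F [1.1 0.2 0.2] grip 7.9 tilt [-0.9993 -0.0175 -0.0327]
D [ 0.6 -1.   1.3] turn 0.2 1
[[-0.0013,-0.001,0.0004,-0.2,0.05]]
```

View pics/l_w.png

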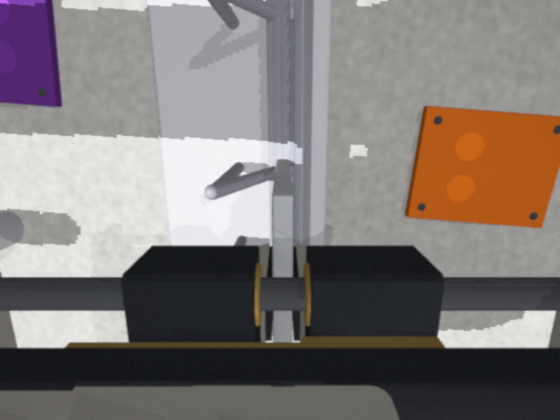

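Run:
```python
from h import *
c=optics.capture("wrist"); K=c['camera_matrix']; T=np.linalg.inv(c['T_tool_cam'])
for d in(-26,-29):
  for r in (192,195):
    s=least_squares(lambda q:proj(K,T,[d,q[0],q[1]])[0]-[283,r],[0,0]).x; print(d,r,s.round(1))
```

```text
-26 192 [40.   0.2]
-26 195 [38.8  0.2]
-29 192 [40.6  0.2]
-29 195 [39.5  0.2]
```

Emit:
{"api": "send_rows", "payload": {"commands": [[[-0.015,0,0,0,0],[-0.02,0,0,0,0],[-0.025,0,0,0,0],[-0.02,-0.005,-0.005,0.3,0],[-0.01,-0.02,-0.01,0.5,0],[0,-0.03,-0.013,0.5,0],[0,-0.032,-0.013,0.5,0],[0,-0.032,-0.013,0.5,0],[0,-0.032,-0.013,0.5,0],[0,-0.03,-0.012,0.5,0]]]}}

```text
time: 15.3
tool_pos: [570.3, -48.0, 202.7]
tcp_rot: [-2.7, 1.529, -2.667]
contact_force: [0.4, -0.6, -1.9]
grip_width: 8.2
```

```bash
python3 plan.py 541 -134 185 0 0 32
```

```text
t 15.3 pos [570.3 -48.  202.7] zdir 1.89 F [ 0.4 -0.6 -1.9] grip 8.2 tilt [-0.9991 -0.0192 -0.0375]
D [-29.3 -86.  -17.7] turn -1.89 3
[[0.0068,-0.0282,-0.0105,0.63,0.0],[0.0068,-0.0283,-0.0102,0.63,0.0],[0.0068,-0.0284,-0.0099,0.63,0.0]]
```

Emit:
{"api": "send_rows", "payload": {"commands": [[[0,-0.025,-0.008,0.5,0],[0,-0.024,-0.008,0.5,0],[0.002,-0.016,-0.006,0.4,0],[0.003,-0.006,-0.002,0.3,0],[0,0,0,0,0],[0,0,0,0,0]]]}}

```text
time: 15.8
tool_pos: [543.1, -128.7, 199.5]
tcp_rot: [-2.678, 1.526, -2.684]
contact_force: [0.3, 1.1, -1.2]
grip_width: 7.7
```

```bash
python3 plan.py 542 -133 150 0 0 8
```

```text
t 15.8 pos [ 543.1 -128.7  199.5] zdir -0.38 F [ 0.3  1.1 -1.2] grip 7.7 tilt [-0.999  -0.0197 -0.0401]
D [ -1.1  -4.3 -49.5] turn 0.38 7
[[0.0071,-0.0005,0.0001,-0.05,0.0],[0.0071,-0.0005,0.0001,-0.05,0.0],[0.0071,-0.0005,0.0001,-0.05,0.0],[0.0071,-0.0005,0.0001,-0.05,0.0],[0.0071,-0.0005,0.0001,-0.05,0.0],[0.0071,-0.0005,0.0001,-0.05,0.0],[0.0071,-0.0005,0.0001,-0.05,0.0]]
```

Emit:
{"api": "send_rows", "payload": {"commands": [[[0.01,-0.002,0,-0.1,0],[0.012,-0.001,0,-0.1,0],[0.012,0,0,-0.1,0],[0.01,0,0,0,0],[0.004,0,0,0,0],[0,0,0,0,0]]]}}

```text
time: 16.3
tool_pos: [543.1, -126.0, 146.6]
tcp_rot: [-2.73, 1.527, -2.722]
contact_force: [0.3, 0.6, -2.6]
grip_width: 7.6
```

```bash
python3 plan.py 542 -133 145 0 0 8;python3 - <<'E'
from h import *
import cv2
K,T,w=wristcam()
c=w[75:260,125:395]
c=(255*(c/255.)**0.5).astype('uint8')
cv2.imwrite("pics/m_w2.png",cv2.resize(c,None,fx=2.9,fy=2.9,interpolation=cv2.INTER_CUBIC))
c=cams(); cv2.imwrite("pics/m_s.png",cv2.resize(c['scene'][2][80:280,90:290],None,fx=3,fy=3,interpolation=cv2.INTER_CUBIC))
E
```

```text
t 16.3 pos [ 543.1 -126.   146.6] zdir 0.47 F [ 0.3  0.6 -2.6] grip 7.6 tilt [-0.999  -0.0178 -0.04  ]
D [-1.1 -7.  -1.6] turn -0.47 1
[[0.0018,-0.007,-0.0011,0.47,0.0]]
```

View pics/m_w2.png

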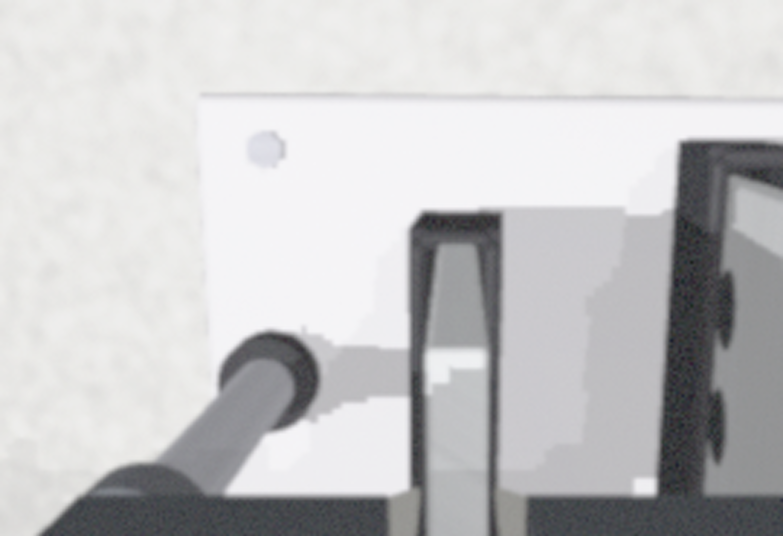

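View pics/m_s.png

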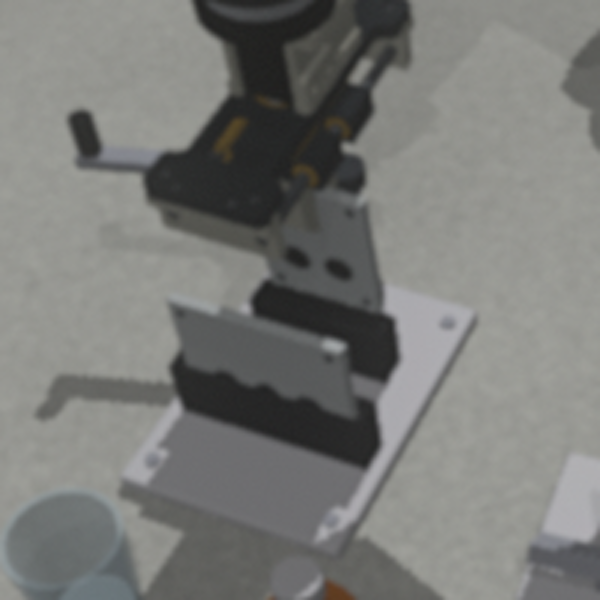

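Emit:
{"api": "send_rows", "payload": {"commands": [[[0.002,-0.003,-0.0005,0.2,0],[0.002,-0.003,-0.0005,0.2,0],[0.001,-0.001,0,0,0],[0,0,0,0,0],[0,0,0,0,0]]]}}

```text
time: 16.87
tool_pos: [544.0, -135.0, 145.3]
tcp_rot: [-2.58, 1.532, -2.579]
contact_force: [-0.1, -0.3, -2.1]
grip_width: 8.0
```

```bash
python3 plan.py 542 -133 145 0 0 8;python3 - <<'E'
from h import *
import cv2
K,T,w=wristcam()
c=w[75:260,125:395]
c=(255*(c/255.)**0.5).astype('uint8')
cv2.imwrite("pics/n_w2.png",cv2.resize(c,None,fx=2.9,fy=2.9,interpolation=cv2.INTER_CUBIC))
E
```

```text
t 16.87 pos [ 544.  -135.   145.3] zdir -0.01 F [-0.1 -0.3 -2.1] grip 8.0 tilt [-0.9992 -0.0207 -0.0329]
D [-2.   2.  -0.3] turn 0.01 1
[[0.0003,0.0021,-0.002,-0.01,0.0]]
```

View pics/n_w2.png

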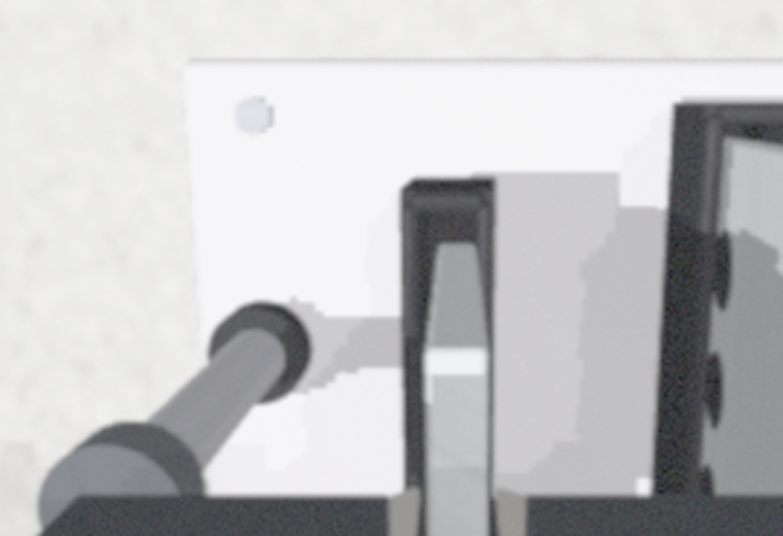

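Emit:
{"api": "send_rows", "payload": {"commands": [[[0.002,0.002,-0.002,0,0],[0.001,0.0005,-0.0005,0,0],[0,0,0,0,0],[0,0,0,0,0]]]}}

```text
time: 17.25
tool_pos: [541.0, -132.3, 142.2]
tcp_rot: [-2.577, 1.532, -2.576]
contact_force: [-0.3, 0.1, -2.7]
grip_width: 8.0
```

```bash
python3 plan.py 542 -132.5 143 0 0 8
```

```text
t 17.25 pos [ 541.  -132.3  142.2] zdir -0.01 F [-0.3  0.1 -2.7] grip 8.0 tilt [-0.9993 -0.0207 -0.0327]
D [ 1.  -0.2  0.8] turn 0.01 1
[[-0.0008,-0.0002,0.0009,-0.01,0.0]]
```

Emit:
{"api": "send_rows", "payload": {"commands": [[[0.005,0,0.0008,0,0],[0.006,0,0.0003,0,0],[0.006,0,0.0002,0,0],[0.005,0,0.0002,0,0],[0.002,0,0,0,0],[0,0,0,0,0]]]}}

```text
time: 17.75
tool_pos: [541.6, -132.6, 115.0]
tcp_rot: [-2.596, 1.532, -2.595]
contact_force: [-0.2, -0.5, -1.9]
grip_width: 7.9
```

```bash
python3 plan.py 541.6 -132.5 92 0 0 8
```

```text
t 17.75 pos [ 541.6 -132.6  115. ] zdir 0.0 F [-0.2 -0.5 -1.9] grip 7.9 tilt [-0.9992 -0.0204 -0.0336]
D [  0.    0.1 -23. ] turn -0.0 3
[[0.0077,0.0002,0.0003,0.0,0.0],[0.0077,0.0002,0.0003,0.0,0.0],[0.0077,0.0002,0.0003,0.0,0.0]]
```

Emit:
{"api": "send_rows", "payload": {"commands": [[[0.005,0,0.0002,0,0],[0.005,0,0.0002,0,0],[0.005,0,0.0002,0,0],[0.003,0,0,0,0],[0,0,0,0,0]]]}}

```text
time: 18.17
tool_pos: [541.6, -133.1, 94.8]
tcp_rot: [-2.601, 1.531, -2.601]
contact_force: [-0.2, 0.2, -1.9]
grip_width: 7.9
```

```bash
python3 plan.py 541.6 -132.5 88 0 0 8
```

```text
t 18.17 pos [ 541.6 -133.1   94.8] zdir -0.0 F [-0.2  0.2 -1.9] grip 7.9 tilt [-0.9992 -0.0203 -0.0338]
D [ 0.   0.6 -6.8] turn 0.0 1
[[0.0068,0.0007,0.0002,-0.0,0.0]]
```

Emit:
{"api": "send_rows", "payload": {"commands": [[[0.002,0,0,0,0],[0.002,0,0,0,0],[0.002,0,0,0,0],[0.0015,0,0,0,0]]]}}

```text
time: 18.5
tool_pos: [542.0, -133.6, 88.3]
tcp_rot: [-2.556, 1.532, -2.556]
contact_force: [-3.6, 2.0, 19.9]
grip_width: 8.0
```

```bash
python3 plan.py 541.6 -132.5 88 0 0 8
```

```text
t 18.5 pos [ 542.  -133.6   88.3] zdir -0.0 F [-3.6  2.  19.9] grip 8.0 tilt [-0.9993 -0.0212 -0.0319]
D [-0.4  1.1 -0.3] turn 0.0 1
[[0.0003,0.0011,-0.0004,-0.0,0.0]]
```

Emit:
{"api": "send_rows", "payload": {"commands": [[[0,0,0,0,0],[0,0,0,0,0.015],[0,0,0,0,0.025],[0,0,0,0,0.028],[-0.01,0,0,0,0.028],[-0.02,0,0,0,0.028],[-0.03,0,0,0,0.028],[-0.025,0,0,0,0.028],[-0.015,0,0,0,0.02]]]}}

```text
time: 19.25
tool_pos: [543.8, -130.9, 191.8]
tcp_rot: [-2.663, 1.529, -2.663]
contact_force: [0.6, 0.2, 0.7]
grip_width: 24.4
```

```bash
python3 plan.py 541.6 -132.5 200 0 0 30;python3 - <<'E'
from h import *
import cv2
K,T,w=wristcam(); cv2.imwrite("pics/o_w.png",w)
c=cams(); cv2.imwrite("pics/o_s.png",cv2.resize(c['scene'][2][80:280,90:290],None,fx=3,fy=3,interpolation=cv2.INTER_CUBIC))
cv2.imwrite("pics/o_t.png",cv2.resize(c['top'][2][145:275,335:525],None,fx=4,fy=4,interpolation=cv2.INTER_CUBIC))
E
```

```text
t 19.25 pos [ 543.8 -130.9  191.8] zdir -0.01 F [0.6 0.2 0.7] grip 24.4 tilt [-0.9991 -0.0192 -0.037 ]
D [-2.2 -1.6  8.2] turn 0.01 1
[[-0.0081,-0.0017,-0.0025,-0.01,0.0]]
```

View pics/o_s.png

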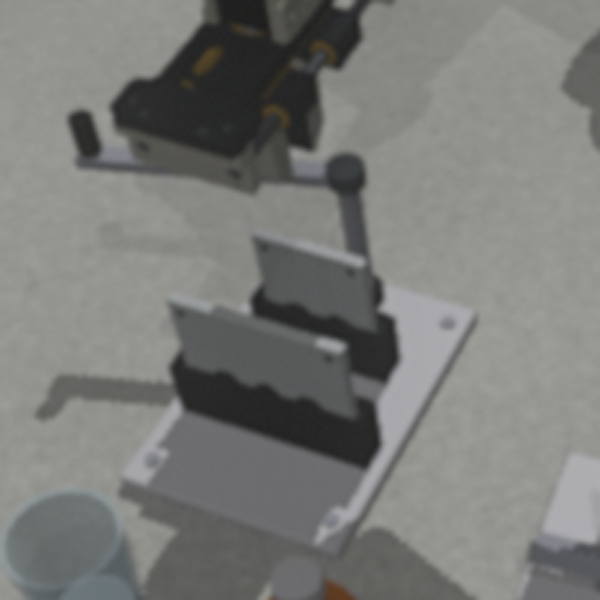

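View pics/o_w.png

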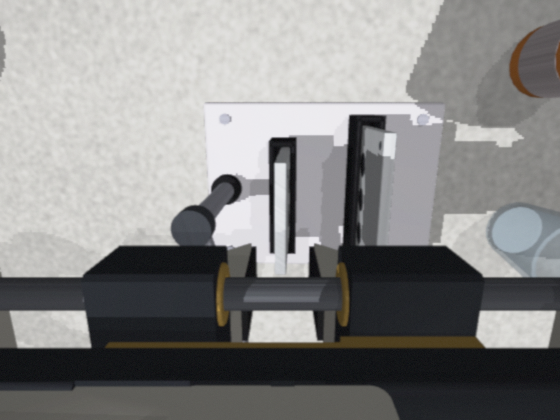

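View pics/o_t.png

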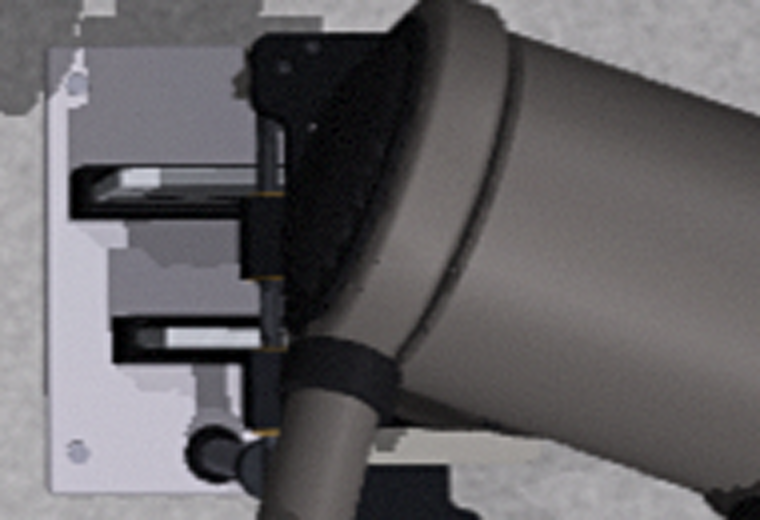

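```bash
python3 plan.py 528.6 -296.1 205 15 0.04 32
```

```text
t 19.4 pos [ 543.9 -130.9  190.3] zdir -0.01 F [ 0.4  0.9 -0.1] grip 20.4 tilt [-0.9991 -0.0093 -0.0403]
D [ -15.3 -165.2   14.7] turn 15.01 6
[[-0.0018,-0.0276,-0.0026,-2.5,0.04],[-0.0018,-0.0274,-0.0038,-2.5,0.04],[-0.0018,-0.0272,-0.005,-2.5,0.04],[-0.0018,-0.027,-0.0062,-2.5,0.04],[-0.0018,-0.0267,-0.0074,-2.5,0.04],[-0.0018,-0.0263,-0.0085,-2.5,0.04]]
```

Emit:
{"api": "send_rows", "payload": {"commands": [[[-0.005,-0.027,-0.003,-2.5,0.04],[-0.004,-0.027,-0.004,-2.5,0.04],[-0.002,-0.027,-0.005,-2.5,0.04],[-0.002,-0.027,-0.006,-2.5,0.04],[-0.002,-0.026,-0.007,-2.5,0.04],[-0.002,-0.02,-0.007,-2.5,0.04],[0,0,0,0,0.04],[0,0,0,0,0.04]]]}}

```text
time: 20.07
tool_pos: [524.3, -290.6, 200.9]
tcp_rot: [3.051, 1.518, -2.954]
contact_force: [-0.7, 0.0, 0.4]
grip_width: 39.9
```

```bash
python3 plan.py 528.6 -296.1 180 15 0.04 15;python3 - <<'E'
from h import *
import cv2
K,T,w=wristcam(); cv2.imwrite("pics/p_w.png",w)
c=cams()
cv2.imwrite("pics/p_s.png",cv2.resize(c['scene'][2][60:260,40:240],None,fx=3,fy=3,interpolation=cv2.INTER_CUBIC))
E
```

```text
t 20.07 pos [ 524.3 -290.6  200.9] zdir 15.93 F [-0.7  0.   0.4] grip 39.9 tilt [-0.9986  0.0039 -0.0525]
D [  4.3  -5.5 -20.9] turn -0.93 2
[[0.0103,-0.0033,0.0019,0.46,0.04],[0.0103,-0.0033,0.0019,0.46,0.04]]
```

View pics/p_w.png

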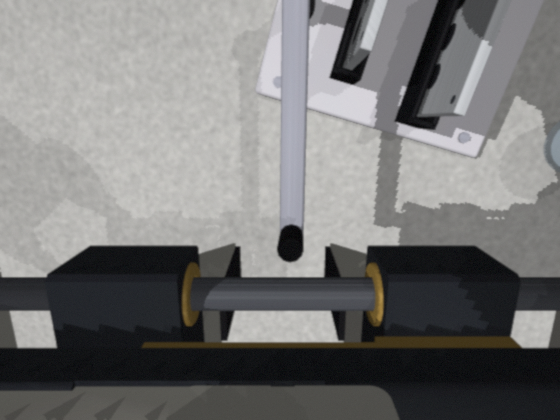

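View pics/p_s.png

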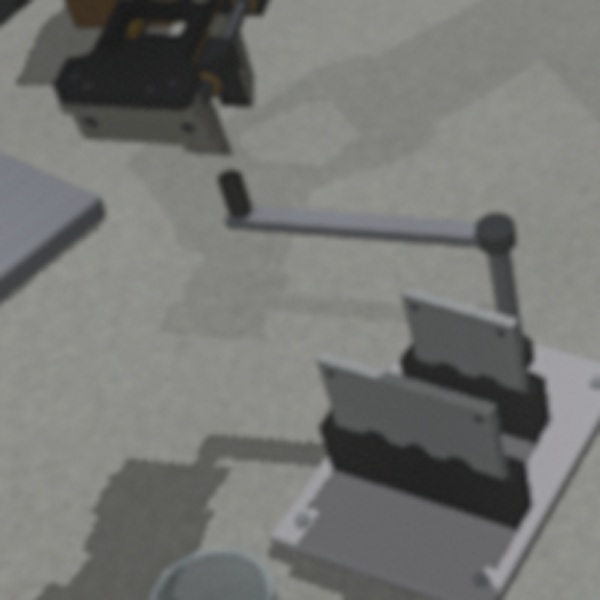

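Run:
```python
from h import *
import cv2
K,T,w=wristcam()
for uv,z in(((290,249),164),((290,234),134)): print(back(K,T,uv,z).round(1))
c=(255*(w[200:280,230:350]/255.)**0.5).astype('uint8')
cv2.imwrite("pics/q.png",cv2.resize(c,None,fx=5,fy=5,interpolation=cv2.INTER_CUBIC))
```

```text
[ 529.1 -295.6]
[ 528.4 -296.5]
```

View pics/q.png

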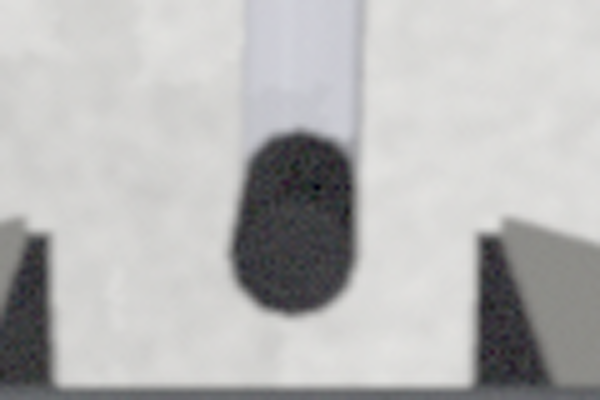

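Emit:
{"api": "send_rows", "payload": {"commands": [[[0.012,-0.003,0.003,0.3,0.04],[0.014,-0.003,0.003,0.3,0.04],[0.014,-0.001,0.002,0.3,0.04],[0.009,0,0,0,0.04],[0,0,0,0,0.035],[0,0,0,0,0.03]]]}}

```text
time: 20.77
tool_pos: [534.5, -289.2, 148.3]
tcp_rot: [3.081, 1.52, -2.933]
contact_force: [-0.9, 0.3, 1.1]
grip_width: 32.4
```

```bash
python3 plan.py 529 -296.5 144 15 0.04 15;python3 - <<'E'
from h import *
import cv2
K,T,w=wristcam(); cv2.imwrite("pics/r_w.png",w)
c=cams()
cv2.imwrite("pics/r_s.png",cv2.resize(c['scene'][2][60:260,40:240],None,fx=3,fy=3,interpolation=cv2.INTER_CUBIC))
E
```

```text
t 20.77 pos [ 534.5 -289.2  148.3] zdir 15.42 F [-0.9  0.3  1.1] grip 32.4 tilt [-0.9987  0.0027 -0.051 ]
D [-5.5 -7.3 -4.3] turn -0.42 1
[[0.0046,-0.0056,-0.007,0.42,0.04]]
```

View pics/r_w.png

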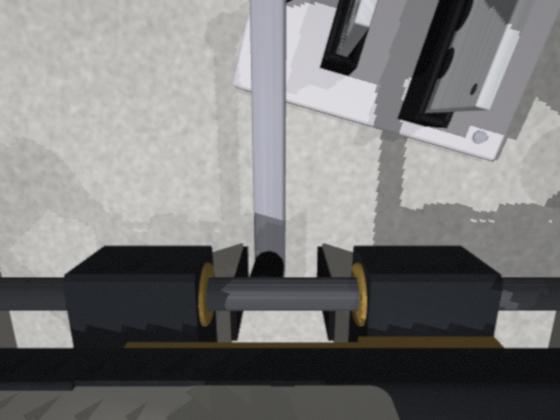

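View pics/r_s.png

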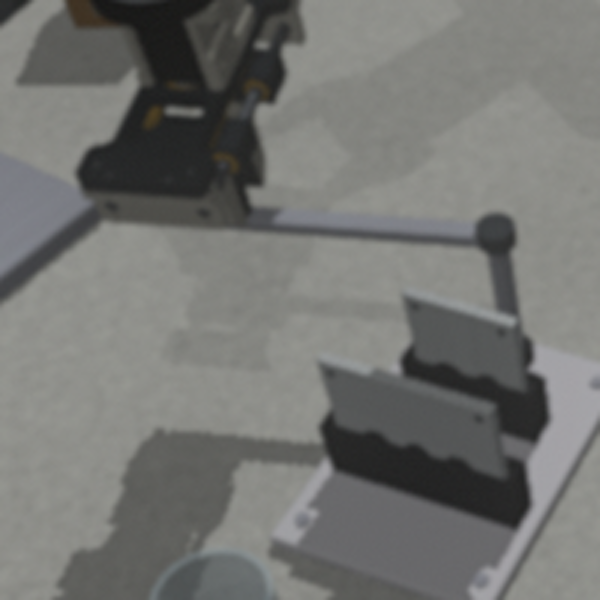

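```bash
cat > arc.py <<'E'
from h import *
o=monitor.get_obs(); M=R.from_euler('xyz',o['tcp_rot']).as_matrix(); p=o['tool_pos']
d=p[:2]-[483.5,-133.2]; r=np.hypot(*d); a=np.degrees(np.arctan2(d[1],d[0])); zd=np.degrees(np.arctan2(M[1,2],M[0,2]))
print("t",round(o['time'],2),"p",p.round(1),"r",r.round(1),"ang",a.round(2),"zdir-tangent",(zd-(a+90)).round(2),"F",o['contact_force'].round(1),"w",round(o['grip_width'],1),"tilt",M[2].round(3))
E
python3 arc.py
```

```text
t 20.92 p [ 534.6 -289.8  149.2] r 164.7 ang -71.94 zdir-tangent -2.68 F [-0.2 -1.7 -1.6] w 30.3 tilt [-0.999  0.002 -0.05 ]
```

Emit:
{"api": "send_rows", "payload": {"commands": [[[0.003,-0.004,0,0,0.026],[0.002,-0.002,0.006,-1,0.026],[0,0,0.012,-4,0.026],[0,0.001,0.014,-5,0.026],[0,0.001,0.014,-5,0.026],[0,0,0,0,0.026]]]}}

```text
time: 21.42
tool_pos: [581.1, -279.9, 144.5]
tcp_rot: [2.908, 1.524, -2.833]
contact_force: [-1.5, -0.1, -0.1]
grip_width: 26.1
```

```bash
python3 arc.py
python3 - <<'E'
from h import *
import cv2
K,T,w=wristcam(); cv2.imwrite("pics/s_w.png",w)
E
```

```text
t 21.42 p [ 581.1 -279.9  144.5] r 176.2 ang -56.37 zdir-tangent -2.55 F [-1.5 -0.1 -0.1] w 26.1 tilt [-0.999  0.011 -0.046]
```

View pics/s_w.png

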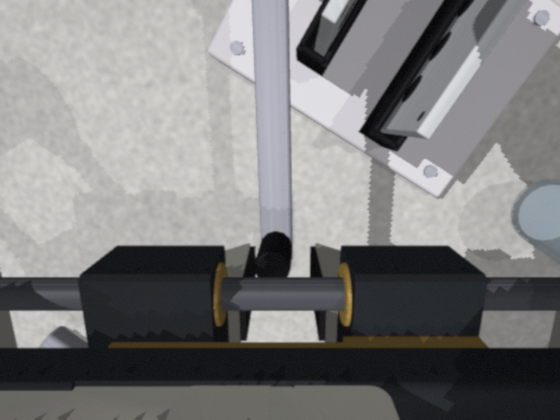

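Emit:
{"api": "send_rows", "payload": {"commands": [[[0,0.004,0.008,-4,0.026],[0,0.003,0.013,-5,0.026],[0,0.002,0.014,-5,0.026],[0,0.002,0.014,-5,0.026],[0,0.001,0.012,-5,0.026]]]}}

```text
time: 21.88
tool_pos: [617.8, -237.1, 143.2]
tcp_rot: [2.615, 1.522, -2.715]
contact_force: [-0.8, -0.4, 0.6]
grip_width: 26.1
```

```bash
python3 arc.py
python3 - <<'E'
from h import *
import cv2
K,T,w=wristcam(); cv2.imwrite("pics/t_w.png",w)
E
```

```text
t 21.88 p [ 617.8 -237.1  143.2] r 169.8 ang -37.72 zdir-tangent 2.37 F [-0.8 -0.4  0.6] w 26.1 tilt [-0.999  0.024 -0.042]
```

View pics/t_w.png

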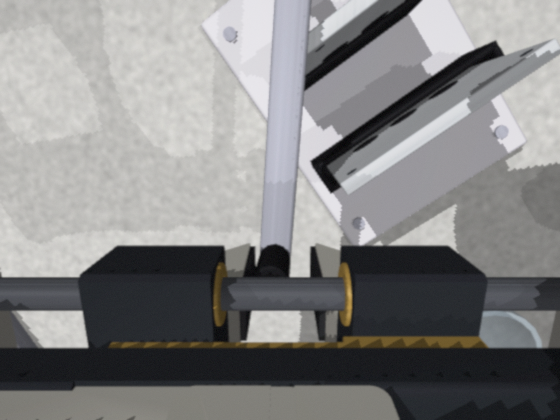

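Emit:
{"api": "send_rows", "payload": {"commands": [[[0,0.001,0.013,-4,0.026],[0,0.001,0.014,-4,0.026],[0,0.001,0.014,-5,0.026],[0,0.001,0.014,-5,0.026]]]}}

```text
time: 22.27
tool_pos: [640.9, -190.2, 142.3]
tcp_rot: [2.399, 1.523, -2.619]
contact_force: [0.3, -2.0, 1.1]
grip_width: 26.1
```

```bash
python3 arc.py
```

```text
t 22.27 p [ 640.9 -190.2  142.3] r 167.4 ang -19.92 zdir-tangent 2.41 F [ 0.3 -2.   1.1] w 26.1 tilt [-0.999  0.032 -0.035]
```

Emit:
{"api": "send_rows", "payload": {"commands": [[[0,0,0.012,-3.5,0.026],[0,0,0.012,-3.5,0.026],[0,0,0.011,-3.5,0.026],[0,0,0.008,-3,0.026]]]}}

```text
time: 22.6
tool_pos: [650.2, -150.6, 142.1]
tcp_rot: [2.254, 1.523, -2.535]
contact_force: [-0.0, -0.9, 0.0]
grip_width: 26.2
```

```bash
python3 arc.py
```

```text
t 22.6 p [ 650.2 -150.6  142.1] r 167.6 ang -5.95 zdir-tangent 1.63 F [-0.  -0.9  0. ] w 26.2 tilt [-0.999  0.037 -0.03 ]
```

Emit:
{"api": "send_rows", "payload": {"commands": [[[0,0,0.006,-2,0.026],[0,0,0.005,-2,0.026],[0,0,0.004,-1,0.026],[0,0,0.003,0,0.026]]]}}

```text
time: 22.93
tool_pos: [650.4, -134.1, 142.4]
tcp_rot: [2.23, 1.524, -2.477]
contact_force: [1.1, -1.2, -1.5]
grip_width: 25.7
```

```bash
python3 arc.py
```

```text
t 22.93 p [ 650.4 -134.1  142.4] r 166.9 ang -0.31 zdir-tangent 0.63 F [ 1.1 -1.2 -1.5] w 25.7 tilt [-0.999  0.037 -0.029]
```

Close to the stop; step on until the force rises.

Emit:
{"api": "send_rows", "payload": {"commands": [[[0,0,0.003,0,0.026],[0,0,0.003,0,0.026],[0,0,0.002,0,0.026]]]}}

```text
time: 23.18
tool_pos: [650.2, -128.0, 142.5]
tcp_rot: [2.296, 1.523, -2.418]
contact_force: [1.4, -9.2, -1.8]
grip_width: 26.0
```

```bash
python3 arc.py
```

```text
t 23.18 p [ 650.2 -128.   142.5] r 166.8 ang 1.8 zdir-tangent -1.83 F [ 1.4 -9.2 -1.8] w 26.0 tilt [-0.999  0.036 -0.032]
```

Emit:
{"api": "send_rows", "payload": {"commands": [[[0,0,0.003,0,0.026],[0,0,0.003,0,0.026]]]}}

```text
time: 23.35
tool_pos: [650.2, -128.0, 142.3]
tcp_rot: [2.447, 1.517, -2.27]
contact_force: [0.0, -11.7, -1.8]
grip_width: 26.1
```

```bash
python3 arc.py
```

```text
t 23.35 p [ 650.2 -128.   142.3] r 166.8 ang 1.78 zdir-tangent -2.03 F [  0.  -11.7  -1.8] w 26.1 tilt [-0.999  0.035 -0.042]
```

Emit:
{"api": "send_rows", "payload": {"commands": [[[0,0,0,0,0.04],[0,0,0,0,0.04],[0,0,0,0,0.04],[-0.01,0,0,0,0.04],[-0.02,0,0,0,0.04],[-0.03,0,0,0,0.04],[-0.03,0,0,0,0.04],[-0.02,0.03,0,0,0.04],[0,0.04,0,0,0.04],[0,0.04,0,0,0.04]]]}}

```text
time: 24.18
tool_pos: [545.7, -120.3, 260.3]
tcp_rot: [2.358, 1.518, -2.36]
contact_force: [0.3, 0.2, 0.5]
grip_width: 40.1
```

```bash
python3 arc.py
python3 - <<'E'
from h import *
import cv2
c=cams(); cv2.imwrite("pics/u_s.png",c['scene'][2]);cv2.imwrite("pics/u_t.png",c['top'][2])
E
```

```text
t 24.18 p [ 545.7 -120.3  260.3] r 63.5 ang 11.72 zdir-tangent -12.02 F [0.3 0.2 0.5] w 40.1 tilt [-0.999  0.037 -0.038]
```

View pics/u_s.png

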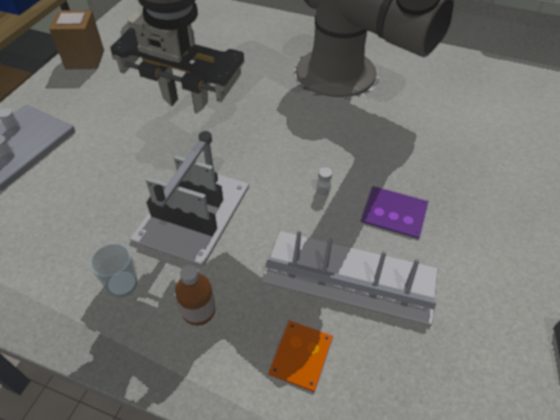

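View pics/u_t.png

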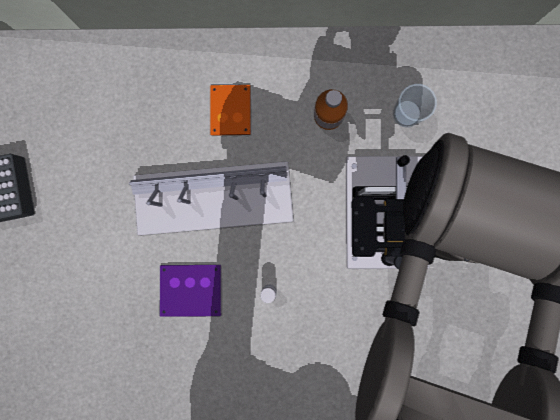

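Emit:
{"api": "send_rows", "payload": {"commands": [[[-0.005,0.01,-0.03,0,0.04],[-0.005,0.01,-0.035,0,0.04],[-0.005,0.01,-0.035,0,0.04],[-0.005,0.01,-0.035,0,0.04],[0,0.01,-0.035,0,0.04],[0,0.01,-0.03,0,0.04],[0,0,0,0,0.04]]]}}

```text
time: 24.87
tool_pos: [480.4, -322.2, 298.6]
tcp_rot: [2.408, 1.519, -2.304]
contact_force: [-0.4, -0.1, -0.4]
grip_width: 40.1
```

```bash
python3 arc.py
python3 - <<'E'
from h import *
import cv2
c=cams()
cv2.imwrite("pics/v_s.png",cv2.resize(c['scene'][2][120:280,110:270],None,fx=3.7,fy=3.7,interpolation=cv2.INTER_CUBIC))
cv2.imwrite("pics/v_t.png",cv2.resize(c['top'][2][145:275,335:485],None,fx=4,fy=4,interpolation=cv2.INTER_CUBIC))
E
```

```text
t 24.87 p [ 480.4 -322.2  298.6] r 189.0 ang -90.95 zdir-tangent 91.02 F [-0.4 -0.1 -0.4] w 40.1 tilt [-0.999  0.034 -0.038]
```

View pics/v_s.png

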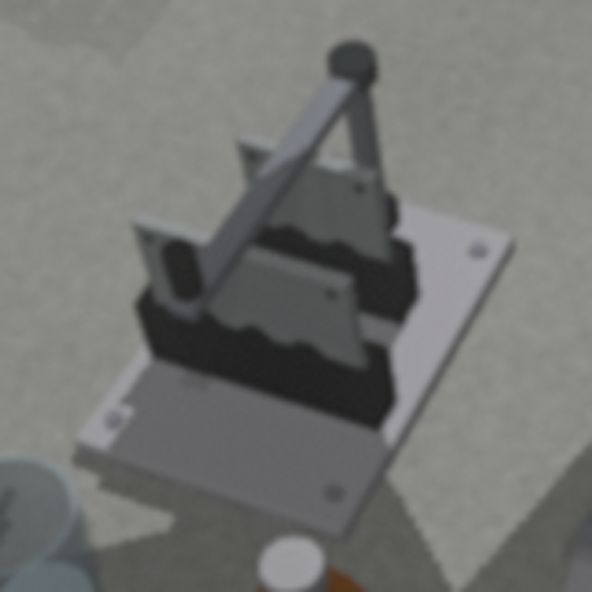

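View pics/v_t.png

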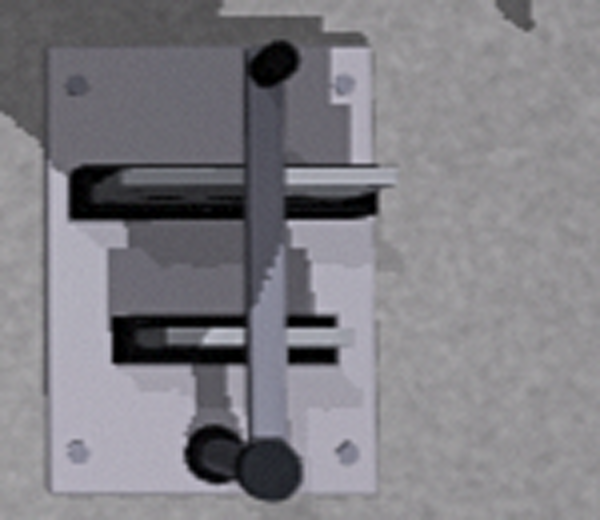

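Run:
```python
from h import *
d=cams(); t=d["top"][:2]; s=d["scene"][:2]
A=lambda p:np.array(p)/4+[335,145]; D=lambda p:np.array(p)/3.7+[110,120]
P,e=triang([(*t,A([274,63])),(*s,D([183,270]))]); print("knob",P.round(1),e, np.degrees(np.arctan2(P[1]+132.5,P[0]-483.4)))
# wide +y / -y top corners, narrow
for n,a,b in(("wide -y",(397,184),(135,222)),("wide -y bk",(397,168),(135,222)),("narrow -y",(354,338),(238,142))):
    P,e=triang([(*t,A(a)),(*s,D(b))]); print(n,P.round(1),round(e,2))
```

```text
knob [ 653.9 -132.1  149.8] 0.3772170701682569 0.13673379011690084
wide -y [ 606.6 -194.8  109.6] 0.03
wide -y bk [ 612.4 -191.5  117.1] 0.84
narrow -y [ 539.1 -174.   111.4] 0.44
```

```bash
python3 -c "
from plant import close_job
print(close_job())"
```

```text
the job is handed in; nothing more can be done
None
```

Both grey plates are standing in their slots, and the keeper bar is closed over them against its stop. I handed the job in after about 25 s of robot time.

**Plates:** I tipped each plate upright on the stand, gripped it by its top edge and lowered it until it met the slot floor, with contact at about 18 N (wide) and 20 N (narrow), before letting go. The wide plate is in the long slot and the narrow plate in the short slot. I left the orange and purple look-alikes alone.

**Keeper bar:** I swung it by the knob until it would not move further (about 12 N), then opened the gripper and backed away.

**Last checks:**
- The knob measured at (654, -132, 150) mm, which puts the bar about 0.1° from closed.
- In the pictures, both plates are seated under the bar, and the bottle, beaker and vial look unmoved.
- The plate tops measured 110 to 117 mm against 118 mm expected. I put this down to rough corner picking from blurry images, plus a slight lean in the loose slots. Nothing was above the keeper height.
- The tool was about 2 to 3° off vertical during the placements because the arm's orientation drifted. I allowed for it, and both plates went in cleanly.

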